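# Load-test a linear guide: stroke it empty, then under load

## Task

Check the linear guide on the bench for sticky spots: lift the wooden packing block off the rail and set it on the bench clear of the guide, then push the empty carriage slowly all the way to the far stop and all the way back home (home is the end with the brass stop screw). With the carriage home, lay every load bar flat in a groove of its own across the carriage, stroke it slowly once more to the far stop and back home with all of them aboard, then put each bar in a groove of its own on the wooden stand. Leave the carriage home, never let it race or slam, and leave the other things on the bench alone.

Things in the scene. Friction and masses are not known exactly. Their poses are not given: they have to be found in the camera images.
- guide: linear guide, fixed to the bench: aluminium base plate 90 x 360 x 10 mm, on it a steel rail 20 mm wide along the y axis whose top is at z = 28 mm, and at each end a grey end block 70 x 16 mm, 50 mm high, inner faces at y = +-155 mm. A brass screw head (20 mm) sticks out of the end block at +y, to y = 193 mm: that is the home end. Origin at the centre of the plate's underside, z up; the -x long side faces the robot
- carriage (a joint): position of the carriage along the rail, m: 0 = home, against the end block at +y; grows towards -y to 0.160 = against the far end block. It stays where it is left; moving it takes about 3 N plus 6 N per m/s. At the start it stands part of the way along
- carriage_top (a point): centre of the carriage's grooved aluminium top plate, at the level of the groove floors (44 mm above the bench); axes parallel to the guide's. The plate is 90 mm (x) by 150 mm (y); three straight flat-bottomed grooves run across it along its x axis, 34 mm wide, 4 mm deep, open at both ends, their centre lines at y = -52, 0 and +52 mm; the raised lands between them are 18 mm wide
- carriage_handle (a point): the black handle post of the carriage, upright, about 15 mm thick, standing on a lug in front of the plate at x = -74 mm, y = 0 from carriage_top; this point lies on its axis 68 mm above the bench, 16 mm below the post's top; the lug's upper face is 24 mm below this point
- packing_block: wooden saddle block, 52 mm (x, across the rail) by 36 mm (y) by 34 mm high, with a slot 24 mm wide and 22.5 mm high in its underside that stands astride the rail with its feet on the base plate, between the home end block and the carriage. Origin at the centre of its underside, z up. Loose, 60 g: take it across its 52 mm width and lift it straight up
- bar_a: square steel load bar, 24 x 24 x 100 mm, about 0.44 kg, rounded edges, all bars alike; lies on the bench at the start. Origin at its centre, x axis along its length. May be absent (then None)
- bar_b: square steel load bar, 24 x 24 x 100 mm, about 0.44 kg, rounded edges, all bars alike; lies on the bench at the start. Origin at its centre, x axis along its length. May be absent (then None)
- bar_c: square steel load bar, 24 x 24 x 100 mm, about 0.44 kg, rounded edges, all bars alike; lies on the bench at the start. Origin at its centre, x axis along its length. May be absent (then None)
- stand_top (a point): centre of the wooden bar stand's top at the level of its groove floors (24 mm above the bench), axes parallel to the stand's. The stand is fixed to the bench, 90 mm (x) by 160 mm (y); three straight flat-bottomed grooves run across it along its x axis, 34 mm wide, 4 mm deep, open at both ends, their centre lines at y = -52, 0 and +52 mm; the raised lands between them are 18 mm wide
- plier_rack: black tool rack fixed to the bench left of the bars, plates 80 mm high, tools in it a little higher, 105 x 240 mm (long side along its y; origin mid-underside); keep clear. Not listed: a caliper lies nearer the robot than the bars, two lamp leads about 10 mm thick run away from the robot at about y = -0.25 and -0.31 m, between bars and stand. The bench is free between rack and bars
- oil_bottle: upright oil bottle, 39 mm across, 128 mm high, loose, behind the guide; leave it alone. Origin at the centre of its underside
- stand_loupe: black round stand loupe, 82 mm across, 47 mm high, loose, left of the guide; leave it alone
- pencil_b: mechanical pencil, 142 mm long, lying behind the guide, loose; leave it alone
Not all that is in view belongs to the job. What is shaped like the packing_block but purple is not meant.

How it is judged (in metres and radians):
On the way, in this order (a step that is already met when the one before it is completed fails the run):
1. the packing block stands on the bench clear of the guide (height (world z) of packing_block below 0.035 m and (x of packing_block in the frame of guide above 0.075 m or x of packing_block in the frame of guide below -0.115 m or y of packing_block in the frame of guide above 0.215 m or y of packing_block in the frame of guide below -0.205 m) and linear speed of packing_block below 0.02 m/s), for 0.2 s.
2. the empty carriage has been pushed to the far stop (value of joint carriage above 0.154 m and height (world z) of packing_block below 0.035 m and (x of packing_block in the frame of guide above 0.075 m or x of packing_block in the frame of guide below -0.115 m or y of packing_block in the frame of guide above 0.215 m or y of packing_block in the frame of guide below -0.205 m)), for 0.1 s.
3. the empty carriage is back home (value of joint carriage below 0.006 m and height (world z) of packing_block below 0.035 m and (x of packing_block in the frame of guide above 0.075 m or x of packing_block in the frame of guide below -0.115 m or y of packing_block in the frame of guide above 0.215 m or y of packing_block in the frame of guide below -0.205 m)), for 0.1 s.
4. every bar lies in a groove of the carriage, which is still on the home side (value of joint carriage below 0.1 m and z of bar_a in the frame of carriage_top between 0.008 and 0.0132 m and x of bar_a in the frame of carriage_top between -0.025 and 0.025 m and y of bar_a in the frame of carriage_top between -0.066 and 0.066 m and angle between the x axis of each of bar_a, bar_b, bar_c and the x axis of carriage_top, either way round below 0.15 rad and z of bar_b in the frame of carriage_top between 0.008 and 0.0132 m and x of bar_b in the frame of carriage_top between -0.025 and 0.025 m and y of bar_b in the frame of carriage_top between -0.066 and 0.066 m and z of bar_c in the frame of carriage_top between 0.008 and 0.0132 m and x of bar_c in the frame of carriage_top between -0.025 and 0.025 m and y of bar_c in the frame of carriage_top between -0.066 and 0.066 m and linear speed of each of bar_a, bar_b, bar_c below 0.02 m/s), for 0.2 s.
5. the carriage with all bars aboard is at the far stop (value of joint carriage above 0.154 m and z of bar_a in the frame of carriage_top between 0.008 and 0.0132 m and x of bar_a in the frame of carriage_top between -0.025 and 0.025 m and y of bar_a in the frame of carriage_top between -0.066 and 0.066 m and angle between the x axis of each of bar_a, bar_b, bar_c and the x axis of carriage_top, either way round below 0.15 rad and z of bar_b in the frame of carriage_top between 0.008 and 0.0132 m and x of bar_b in the frame of carriage_top between -0.025 and 0.025 m and y of bar_b in the frame of carriage_top between -0.066 and 0.066 m and z of bar_c in the frame of carriage_top between 0.008 and 0.0132 m and x of bar_c in the frame of carriage_top between -0.025 and 0.025 m and y of bar_c in the frame of carriage_top between -0.066 and 0.066 m), for 0.1 s.
6. the carriage with all bars aboard is back home (value of joint carriage below 0.006 m and z of bar_a in the frame of carriage_top between 0.008 and 0.0132 m and x of bar_a in the frame of carriage_top between -0.025 and 0.025 m and y of bar_a in the frame of carriage_top between -0.066 and 0.066 m and angle between the x axis of each of bar_a, bar_b, bar_c and the x axis of carriage_top, either way round below 0.15 rad and z of bar_b in the frame of carriage_top between 0.008 and 0.0132 m and x of bar_b in the frame of carriage_top between -0.025 and 0.025 m and y of bar_b in the frame of carriage_top between -0.066 and 0.066 m and z of bar_c in the frame of carriage_top between 0.008 and 0.0132 m and x of bar_c in the frame of carriage_top between -0.025 and 0.025 m and y of bar_c in the frame of carriage_top between -0.066 and 0.066 m), for 0.1 s.
At the end, for the whole second after the job is handed in: carriage within 6 mm of home; packing block on the bench, off the guide; every bar flat on the floor of a groove of the stand, its centre within 25 mm of the groove's middle; all at rest (all of step 3 and linear speed of each of packing_block, bar_a, bar_b, bar_c below 0.02 m/s and z of bar_a in the frame of stand_top between 0.008 and 0.0132 m and x of bar_a in the frame of stand_top between -0.025 and 0.025 m and y of bar_a in the frame of stand_top between -0.066 and 0.066 m and angle between the x axis of each of bar_a, bar_b, bar_c and the x axis of stand_top, either way round below 0.15 rad and z of bar_b in the frame of stand_top between 0.008 and 0.0132 m and x of bar_b in the frame of stand_top between -0.025 and 0.025 m and y of bar_b in the frame of stand_top between -0.066 and 0.066 m and z of bar_c in the frame of stand_top between 0.008 and 0.0132 m and x of bar_c in the frame of stand_top between -0.025 and 0.025 m and y of bar_c in the frame of stand_top between -0.066 and 0.066 m); the robot touches nothing.
It fails at once if the carriage races (over 0.35 m/s) (velocity of joint carriage above 0.35 m/s or velocity of joint carriage below -0.35 m/s).
It fails at once if a bystander is pushed more than 30 mm (distance of any of oil_bottle, stand_loupe, pencil_b from where it was at the start of the episode above 0.03 m).
Of bar_a, bar_b, bar_c only 2 to 3 are there at a start; the rules pass over those that are not, and their reading is None.
At some moment in a run one of bar_a, bar_b, bar_c may be knocked a few centimetres aside while the robot is not near it.
Once in a run the grip may slacken for a moment while it holds something.
It also fails if it takes over 210 s, if anything falls off the work surface, if the arm or the gripper's body presses on something with over 40 N, if the wrist force passes 120 N, or if a joint passes its speed limit or range.

## Robot

A 6-joint arm with a two-finger parallel gripper is mounted at the origin on a cart in front of the work surface, level with it; the furniture and walls round the work are solid. World frame = base frame: x ahead of the robot, y to its left, z up, the work surface at z = 0. Lengths are in m, angles in degrees, forces in N, time in s.
With the tool pointing down it reaches from about 0.375 to 0.9 m from the base axis. Payload 3.1 kg.
Tool frame: the origin (TCP) lies between the finger pads; the fingertips stand arm.tip_reach ahead of it and the grasp point (between the pads) lies 3 mm ahead of it (arm.tip_reach is the distance from the TCP to the fingertips, in m); z points along the fingers, x is the direction in which the jaws open and shut, and the axes are right-handed (so a half turn about z gives the same grasp; the last joint's range is limited). The gripper opens to 87 mm and grips with 3 to 60 N. Pads are 19 mm wide; open, the fingers measure 117 mm over their backs; the gripper's body (75 mm by 190 mm) begins 51 mm behind the grasp point.
Start: joints at [-10.227, 30.224, 82.088, -0, 67.689, -10.227], TCP at [0.625, 0, 0.245] pointing down, gripper open.
Joint ranges: [-176.69, 176.69], [-43.24, 126.21], [12.49, 139.97], [-82, 262], [0, 151.66], [-163.58, 163.58]. Speed limits (degrees/s): [159.86, 159.86, 180, 180, 180, 180].

## Interface

Orientations are given as [roll, pitch, yaw] about the fixed x, y, z axes, in that order (R = Rz(yaw) Ry(pitch) Rx(roll)).
In Python, from rig import arm, vision, find_in gives the robot as it stands.
- The arm moves only by the tool step_arm, never from a script. Its argument "moves" is a list of rows, each a list of 3 entries, a list of its own where there are three numbers: the finger opening in m, from 0 to 0.087, then the shift along the tool's x, y, z in m, then the turn, a rotation vector about the tool's x, y, z in rad. A call has exactly 8 rows; each row shifts and turns the commanded pose from where the row before left it, along the tool's axes as they then stand; what a row does not reach is not made up. A row lasts 1/12 s, in which the tool goes at most 41.7 mm and 7.16 degrees, less where a joint would pass 70% of its speed; a pose out of reach is approached as far as the arm can. A call is refused whole if a number of a shift passes 0.0417 or a number of a turn 0.125, either way. A call with a gripper value outside its range is refused whole. The fingers move at their own pace and stop on an object; the grip force is fixed at half the most. Time passes only in rows, so rows that do not move let the fingers close, or fill a call up. It gives the time, the measured TCP pose, the force and the opening at its end, in the units of the state.
- arm.get_obs(): the state, without advancing time (a new reading comes with each control period).
- vision.grab_frame(name): name is "scene" or "side" or "wrist"; returns a dict with "color" (384x512x3 uint8, red, green, blue), "fx", "fy", "cx", "cy" (pixels), "eye" and "rotation" of the camera in the world. Camera axes: x right, y down, z forward; pixel columns grow to the right and rows downward; lengths in m; the calibration is good to about 2 mm. The wrist camera is an equidistant fisheye: a pixel r from the principal point sees the ray r / f radians off the axis. A picture is of the moment at which its call begins. There is no depth.
- arm.sign_off(): hands the job in, once; it reports no verdict.
Trained networks look in a picture, given as the dict that the camera call returned (one of the last four; its "shot" number tells which), for a name from the list of things; names that differ only in an ending like _2 or _b are one class to them, and where a whole thing is asked for, a point or a joint stands for the part that bears it (a point fixed in the world has none). Each returns a list of dicts, best first, with "conf" (0 to 1); they miss things now and then, are a little off and sometimes report something else, mostly with a low value. They report only what shows in the picture. A call takes as long as a camera call. They do not tell look-alikes from the thing itself.
- find_in(picture, label): "xyz" ([x, y, z] in m, in the coordinates of the camera as it stood for that picture, good to about 4 mm: the middle of the surface that is visible of it).
The state is a dict: "time": time; "joints": joint angles; "qd": joint speeds; "joint_torque": joint torques, N m; "tcp_pos": TCP position; "tool_rot": TCP orientation; "force": force on the tool from outside, world axes, zero at the start; "torque": the same for the moment, N m; "finger_gap": finger opening in m.
Only numpy, scipy, OpenCV 4.12 (cv2) and the standard library are available. Lean on these libraries where they do the work, as an engineer would, in place of code of your own. Each camera call takes 0.05 s, during which the arm holds its last target.

## Working session

There is one attempt and no reset: what is moved stays moved. The work goes in short steps, Python scripts to look and compute and a tool call to move; the robot and the scene stay as the last step left them, time stands still between calls to the robot, and variables do not carry over. Pictures are saved under pics/ and viewed, and the job is handed in when it is done.

Besides the shell and the picture viewer there is one more tool, called after ">>>" as name([rows], argument=value, ...), one row to a line, values as JSON. step_arm: Moves the arm, as the interface text tells. Its arguments: {"type":"object","properties":{"moves":{"type":"array"}},"required":["moves"]}

```bash
ls; mkdir -p pics; cat > h.py <<'E'
import numpy as np, cv2
from rig import arm, vision, find_in
def grab(n,save=None,scale=1.5):
    f=vision.grab_frame(n)
    if save:
        im=cv2.cvtColor(f["color"],cv2.COLOR_RGB2BGR)
        cv2.imwrite("pics/"+save,cv2.resize(im,None,fx=scale,fy=scale,interpolation=cv2.INTER_CUBIC))
    return f
def w(f,p): return np.array(f["eye"])+np.array(f["rotation"])@np.array(p)
def pix2w(f,u,v,z,fish=False):
    x=(u-f["cx"])/f["fx"];y=(v-f["cy"])/f["fy"]
    if fish:
        r=np.hypot(x,y);s=np.sin(r)/r if r>1e-9 else 1
        d=np.array([x*s,y*s,np.cos(r)])
    else: d=np.array([x,y,1.])
    d=np.array(f["rotation"])@d;e=np.array(f["eye"])
    return e+d*(z-e[2])/d[2]
def w2pix(f,P,fish=False):
    c=np.array(f["rotation"]).T@(np.array(P)-np.array(f["eye"]))
    if fish:
        r=np.hypot(c[0],c[1]);t=np.arctan2(r,c[2]);c=np.array([c[0]/r*t,c[1]/r*t,1]) if r>1e-9 else np.array([0,0,1.])
    else:c=c/c[2]
    return f["cx"]+f["fx"]*c[0],f["cy"]+f["fy"]*c[1]
def det(f,lab,n=4):
    for d in find_in(f,lab)[:n]:
        p=w(f,d["xyz"]);print(lab,round(d["conf"],2),p.round(4))
E
python3 - <<'E'
from h import *
for n in ["scene","side","wrist"]:
    f=grab(n,n+"0.png"); print(n,f["fx"],f["cx"],f["cy"],np.round(f["eye"],3),np.round(f["rotation"],3).tolist(),f["shot"])
    for l in ["guide","carriage_top","carriage_handle","packing_block","bar_a","stand_top","plier_rack","oil_bottle","stand_loupe","pencil_b"]:
        try: det(f,l)
        except Exception as e: print(l,e)
print(arm.get_obs(),arm.tip_reach)
E
```

```text
pics
scene 413.7276625056911 257.75395813084367 182.24317763829487 [0.125 1.005 0.786] [-124.032, -1.018, -151.656] 1
guide 0.78 [-201.779  -200.8989 -201.118 ]
carriage_top 0.95 [-207.0845 -206.2044 -206.4236]
carriage_handle 0.92 [-207.4921 -206.612  -206.8311]
packing_block 0.94 [-121.1765 -120.2964 -120.5156]
packing_block 0.64 [-181.7283 -180.8482 -181.0674]
bar_a 0.63 [-229.7304 -228.8503 -229.0695]
bar_a 0.55 [-210.5964 -209.7163 -209.9354]
bar_a 0.52 [-246.9859 -246.1058 -246.325 ]
stand_top 0.88 [-278.0518 -277.1717 -277.3908]
oil_bottle 0.86 [-186.8899 -186.0098 -186.229 ]
stand_loupe 0.67 [-141.4948 -140.6147 -140.8339]
pencil_b 0.53 [-214.9118 -214.0317 -214.2509]
side 362.5888864994015 256.81945161884414 197.5871376827864 [ 0.472 -1.026  0.661] [-117.655, -1.235, -7.005] 2
guide 0.64 [ -9.8292 -11.3274  -9.6403]
carriage_top 0.79 [ -9.0209 -10.5192  -8.8321]
carriage_handle 0.66 [ -9.2708 -10.7691  -9.082 ]
carriage_handle 0.65 [-1.2294 -2.7277 -1.0406]
packing_block 0.63 [-6.6468 -8.145  -6.4579]
packing_block 0.4 [ 1.1392 -0.359   1.3281]
bar_a 0.87 [8.5356 7.0373 8.72
[... 813 characters left out ...]
9 [20.5334 19.9924 20.2922]
{'time': 1.65, 'joints': array([-1.02267316e+01,  3.02249364e+01,  8.20885058e+01, -7.22683133e-04,
        6.76911015e+01, -1.02252221e+01]), 'qd': array([-0.11510075,  0.02660734,  0.08621502,  0.05434539,  0.02630341,
        0.01576793]), 'joint_torque': array([-3.56559326e-05, -4.40004587e+01, -1.76979876e+01,  6.34735404e-02,
        5.03967097e-02, -1.91241344e-05]), 'tcp_pos': array([6.24959286e-01, 3.96117635e-05, 2.44528543e-01]), 'tool_rot': array([-1.79999851e+02,  4.59016317e-03, -1.23510801e-03]), 'force': array([-0.03878061,  0.3482054 ,  0.63183081]), 'torque': array([-0.03363753, -0.00876775,  0.00504448]), 'finger_gap': 0.08685895744151372} 0.022
```

```bash
python3 - <<'E'
s=open('h.py').read()
s=s.replace('def grab(','from scipy.spatial.transform import Rotation as Ro\ndef grab(',1).replace('    if save:','    f["rpy"]=f["rotation"]\n    F=dict(f);F["R"]=Ro.from_euler("xyz",f["rotation"],degrees=True).as_matrix()\n    if save:',1).replace('    return f\n','    F["raw"]=f\n    return F\n',1).replace('np.array(f["rotation"])','f["R"]').replace('find_in(f,lab)','find_in(f["raw"],lab)').replace('    f["rpy"]=f["rotation"]\n','')
open('h.py','w').write(s)
E
python3 - <<'E'
from h import *
for n in ["scene","side","wrist"]:
    f=grab(n,n+"1.png"); print(n)
    for l in ["guide","carriage_top","carriage_handle","packing_block","bar_a","stand_top","plier_rack","oil_bottle","stand_loupe","pencil_b"]:
        det(f,l)
E
```

```text
scene
guide 0.66 [0.6102 0.0372 0.0407]
carriage_top 0.81 [0.6154 0.0038 0.0433]
carriage_handle 0.85 [6.168e-01 2.000e-04 4.310e-02]
packing_block 0.71 [0.6105 0.1548 0.0425]
packing_block 0.61 [0.5648 0.5272 0.0371]
bar_a 0.79 [ 0.4513 -0.176   0.0188]
bar_a 0.78 [ 0.4511 -0.0673  0.0188]
bar_a 0.58 [0.4393 0.0413 0.0243]
stand_top 0.73 [ 0.5142 -0.3726  0.0201]
oil_bottle 0.53 [0.7506 0.0698 0.0522]
stand_loupe 0.66 [0.5878 0.3966 0.0455]
pencil_b 0.64 [ 0.7426 -0.0683  0.0091]
side
guide 0.71 [ 0.6221 -0.047   0.0431]
carriage_top 0.7 [ 0.6179 -0.0187  0.0452]
carriage_top 0.39 [0.6022 0.3605 0.0343]
carriage_handle 0.97 [ 0.6211 -0.0186  0.043 ]
carriage_handle 0.17 [ 0.5237 -0.4283  0.0232]
packing_block 0.65 [0.6088 0.1373 0.0402]
packing_block 0.65 [0.5717 0.5113 0.0282]
bar_a 0.66 [ 0.4629 -0.0842  0.0204]
bar_a 0.52 [0.4461 0.0221 0.0195]
stand_top 0.85 [ 0.5195 -0.428   0.0225]
oil_bottle 0.62 [0.7591 0.0485 0.0521]
oil_bottle 0.34 [0.6103 0.136  0.0411]
stand_loupe 0.83 [0.6027 0.358  0.0352]
stand_loupe 0.16 [ 0.6205 -0.0192  0.0431]
pencil_b 0.42 [ 0.7537 -0.085   0.0032]
pencil_b 0.22 [ 0.6176 -0.0192  0.046 ]
wrist
guide 0.83 [0.6204 0.0268 0.0476]
carriage_top 0.64 [ 0.62   -0.0033  0.0434]
carriage_handle 0.57 [ 0.6169 -0.001   0.0434]
packing_block 0.63 [0.6145 0.152  0.044 ]
bar_a 0.88 [0.4468 0.0309 0.0207]
bar_a 0.78 [ 0.4667 -0.0777  0.0243]
plier_rack 0.63 [ 0.6224 -0.0027  0.0424]
oil_bottle 0.78 [0.752  0.0662 0.0691]
pencil_b 0.59 [ 0.7497 -0.0472  0.0093]
```

View pics/scene0.png

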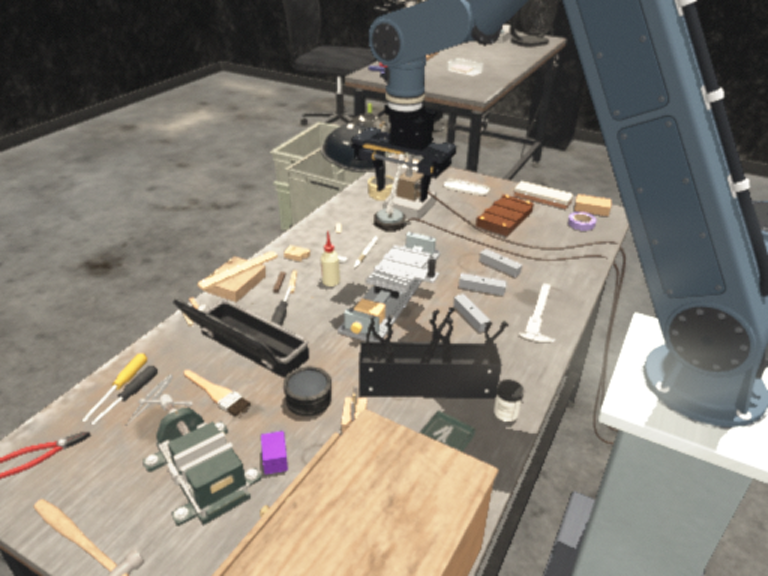

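View pics/side0.png

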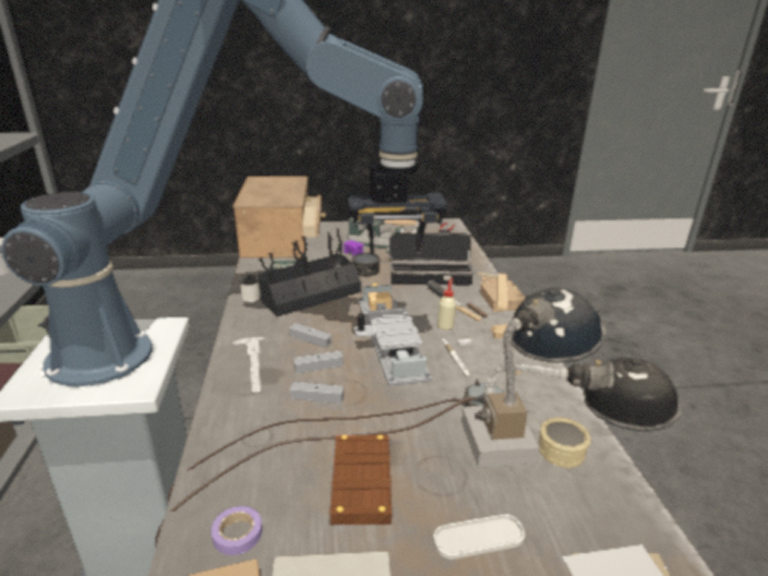

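View pics/wrist0.png

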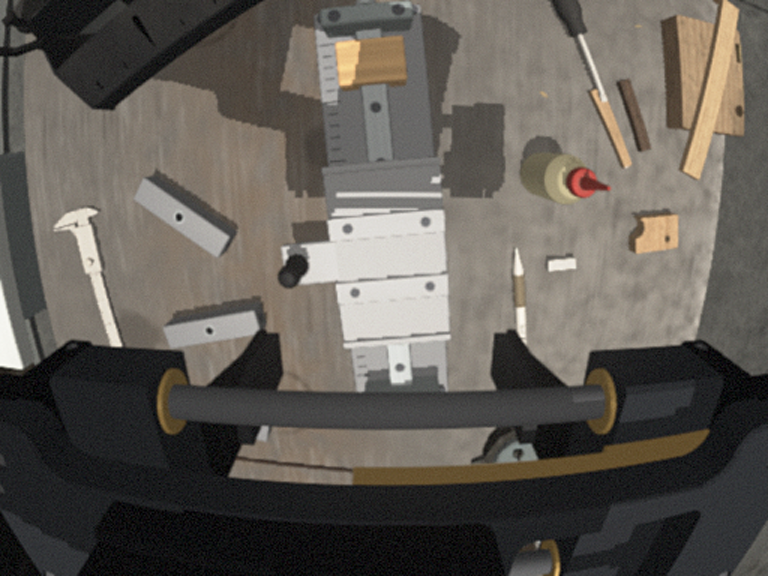

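```bash
cat >> h.py <<'E'
def ortho(f,z,x0,x1,y0,y1,name,ppm=1500,fish=True,grid=0.05):
    # image: right=+x, up=+y
    xs=np.arange(x0,x1,1/ppm);ys=np.arange(y1,y0,-1/ppm)
    X,Y=np.meshgrid(xs,ys);P=np.stack([X,Y,np.full_like(X,z)],-1)-f["eye"]
    c=P@f["R"]
    if fish:
        r=np.hypot(c[...,0],c[...,1])+1e-12;t=np.arctan2(r,c[...,2]);u=c[...,0]/r*t;v=c[...,1]/r*t
    else: u=c[...,0]/c[...,2];v=c[...,1]/c[...,2]
    U=(f["cx"]+f["fx"]*u).astype(np.float32);V=(f["cy"]+f["fy"]*v).astype(np.float32)
    im=cv2.remap(cv2.cvtColor(f["color"],cv2.COLOR_RGB2BGR),U,V,cv2.INTER_CUBIC)
    raw=im.copy()
    for g in np.arange(np.ceil(x0/grid)*grid,x1,grid):
        k=int((g-x0)*ppm);cv2.line(im,(k,0),(k,im.shape[0]),(0,255,255),1);cv2.putText(im,"%.2f"%g,(k+2,10),0,.35,(0,0,255),1)
    for g in np.arange(np.ceil(y0/grid)*grid,y1,grid):
        k=int((y1-g)*ppm);cv2.line(im,(0,k),(im.shape[1],k),(0,255,255),1);cv2.putText(im,"%.2f"%g,(2,k-2),0,.35,(0,0,255),1)
    cv2.imwrite("pics/"+name,im);return raw
E
python3 - <<'E'
from h import *
f=grab("wrist")
ortho(f,.024,.38,.80,-.15,.22,"o24.png")
ortho(f,.048,.45,.75,-.15,.24,"o48.png")
print(f["eye"])
E
```

```text
[0.62448493 0.08345137 0.38326864]
```

View pics/o24.png

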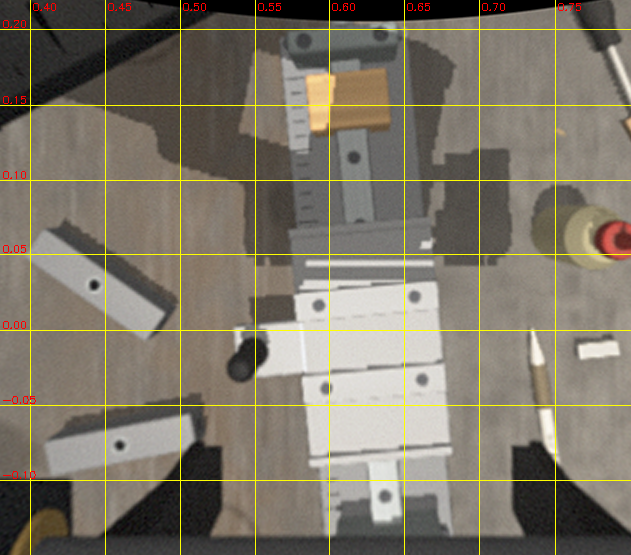

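View pics/o48.png

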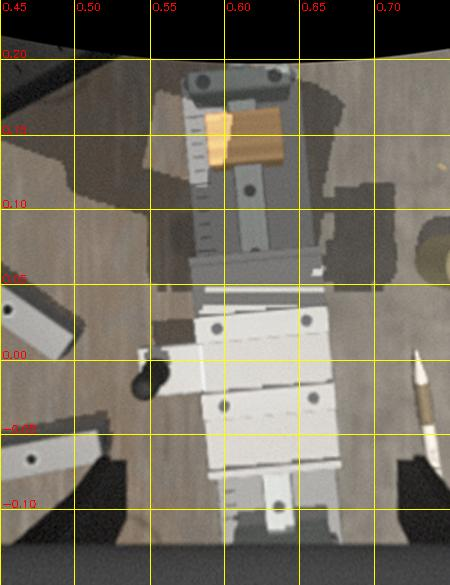

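Scene in wrist0/scene0. The block I want is the wooden one astride the rail, at wrist0 (370,62) and scene0 (372,310). The things that could be mistaken for it:
- the purple block at scene0 (274,453)
- loose wood scraps at wrist0 (655,232) and (700,90)
- the large box at scene0 (380,500)

There are three bars at side0 (310,335), (318,361) and (316,392). I'll move above the block and check it in a close crop.

>>> step_arm([
  [0.087,[-0.002,-0.02,0],[0,0,0]],
  [0.087,[-0.002,-0.03,0.0],[0,0,0]],
  [0.087,[-0.002,-0.03,0.01],[0,0,0]],
  [0.087,[-0.002,-0.03,0.02],[0,0,0]],
  [0.087,[-0.002,-0.025,0.02],[0,0,0]],
  [0.087,[-0.002,-0.014,0.01],[0,0,-0.089]],
  [0.087,[0,0,0],[0,0,0]],
  [0.087,[0,0,0],[0,0,0]],
])

```text
time: 4.02
tcp_pos: [0.6126, 0.1495, 0.1841]
tool_rot: [180.0, 0.1, 5.1]
force: [0.1, -0.9, 0.5]
finger_gap: 0.087
```

```bash
cat >> h.py <<'E'
def go(x,y,z,yaw):
    """print tool-frame delta to target"""
    o=arm.get_obs();R=Ro.from_euler("xyz",o["tool_rot"],degrees=True)
    d=R.inv().apply(np.array([x,y,z])-o["tcp_pos"])
    q=Ro.from_euler("xyz",[180,0,yaw],degrees=True)
    print("t %.2f"%o["time"],"tcp",np.round(o["tcp_pos"],4),"rot",np.round(o["tool_rot"],2),"gap %.4f"%o["finger_gap"],"F",np.round(o["force"],1))
    print("delta tool",d.round(4),"turn",(R.inv()*q).as_rotvec().round(4))
E
python3 - <<'E'
from h import *
go(.613,.149,.15,5.1)
f=grab("wrist","w2.png")
ortho(f,.044,.54,.70,.05,.25,"o44.png",ppm=3000,grid=.02)
det(f,"packing_block")
E
```

```text
t 4.02 tcp [0.6126 0.1495 0.1841] rot [1.7997e+02 7.0000e-02 5.1000e+00] gap 0.0870 F [ 0.1 -0.9  0.5]
delta tool [0.0004 0.0005 0.0341] turn [ 0.0005  0.0012 -0.    ]
packing_block 0.58 [0.6129 0.1551 0.0435]
```

View pics/o44.png

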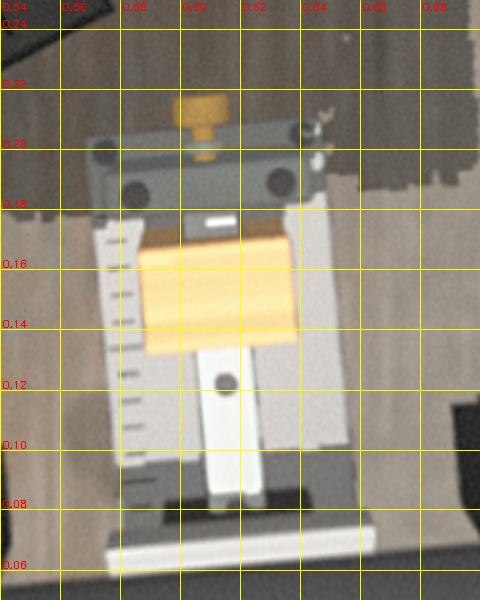

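View pics/w2.png

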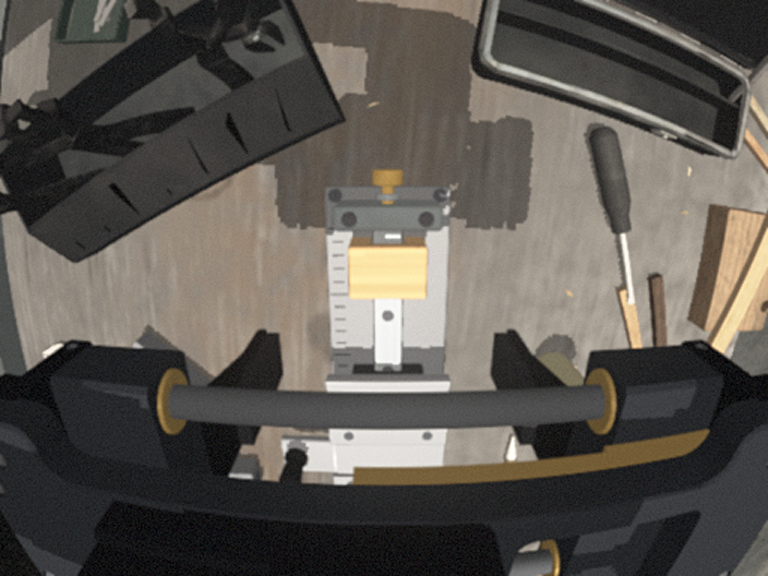

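The crop shows the wooden saddle at o44 (217,295), about 50 × 35 mm and in line with the rail. Its centre is (0.6125, 0.1515), with the purple block nowhere near. I'll descend and grip.

>>> step_arm([
  [0.087,[0,-0.002,0.03],[0,0,0]],
  [0.087,[0,0,0.03],[0,0,0]],
  [0.087,[0,0,0.03],[0,0,0]],
  [0.087,[0,0,0.025],[0,0,0]],
  [0.087,[0,0,0.02],[0,0,0]],
  [0.087,[0,0,0.01],[0,0,0]],
  [0.04,[0,0,0],[0,0,0]],
  [0.04,[0,0,0],[0,0,0]],
])

```text
time: 4.78
tcp_pos: [0.6138, 0.1502, 0.0403]
tool_rot: [180.0, -0.1, 5.0]
force: [-0.4, -0.3, 0.1]
finger_gap: 0.0796
```

>>> step_arm([
  [0.04,[0,0,0],[0,0,0]],
  [0.04,[0,0,0],[0,0,0]],
  [0.04,[0,0,0],[0,0,0]],
  [0.04,[0,0,0],[0,0,0]],
  [0.04,[0,0,-0.006],[0,0,0]],
  [0.04,[0,0,-0.008],[0,0,0]],
  [0.04,[0,0,-0.01],[0,0,0]],
  [0.04,[0,0,0],[0,0,0]],
])

```text
time: 5.45
tcp_pos: [0.6144, 0.1512, 0.0662]
tool_rot: [180.0, -0.3, 5.1]
force: [0.1, -0.4, 0.0]
finger_gap: 0.0517
```

>>> step_arm([
  [0.04,[0,0,-0.02],[0,0,0]],
  [0.04,[0,0,-0.025],[0,0,0]],
  [0.04,[0,0,-0.02],[0,0,0]],
  [0.04,[0.02,0,0],[0,0,0]],
  [0.04,[0.03,0,0],[0,0,0]],
  [0.04,[0.03,0,0],[0,0,0]],
  [0.04,[0.03,0,0],[0,0,0]],
  [0.04,[0,0,0],[0,0,0]],
])

```text
time: 6.12
tcp_pos: [0.7288, 0.1607, 0.1297]
tool_rot: [180.0, -0.6, 5.1]
force: [2.4, 0.3, -0.1]
finger_gap: 0.0517
```

```bash
python3 - <<'E'
from h import *
go(.725,.165,.03,5.1)
f=grab("wrist","w3.png")
E
```

```text
t 6.12 tcp [0.7288 0.1607 0.1297] rot [179.99  -0.57   5.05] gap 0.0517 F [ 2.4  0.3 -0.1]
delta tool [-0.0044 -0.0046  0.0996] turn [ 0.0003 -0.01   -0.0008]
```

View pics/w3.png

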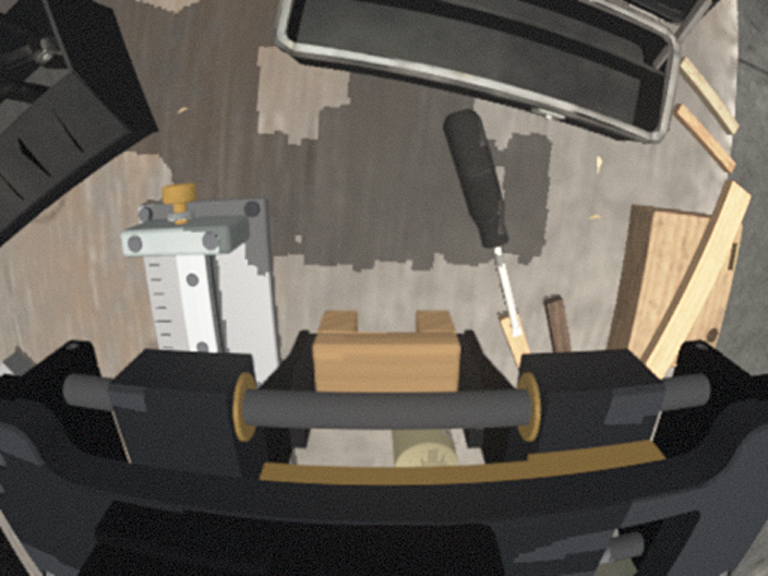

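```bash
python3 - <<'E'
from h import *
f=grab("wrist")
for u,v in [(498,240),(515,330),(525,365),(550,300),(275,300),(400,465),(455,465)]: print(u,v,pix2w(f,u/1.5,v/1.5,0.0,True).round(3))
E
```

```text
498 240 [0.793 0.193 0.   ]
515 330 [0.815 0.134 0.   ]
525 365 [0.828 0.108 0.   ]
550 300 [0.836 0.157 0.   ]
275 300 [0.654 0.141 0.   ]
400 465 [0.749 0.013 0.   ]
455 465 [0.792 0.015 0.   ]
```

>>> step_arm([
  [0.04,[-0.006,-0.007,0],[0,0,0]],
  [0.04,[0,0,0.025],[0,0,0]],
  [0.04,[0,0,0.03],[0,0,0]],
  [0.04,[0,0,0.02],[0,0,0]],
  [0.04,[0,0,0.01],[0,0,0]],
  [0.04,[0,0,0.008],[0,0,0]],
  [0.04,[0,0,0.004],[0,0,0]],
  [0.04,[0,0,0],[0,0,0]],
])

```text
time: 6.88
tcp_pos: [0.7155, 0.1676, 0.0325]
tool_rot: [-180.0, -0.0, 5.1]
force: [-0.2, -0.6, -0.5]
finger_gap: 0.0517
```

>>> step_arm([
  [0.04,[0,0,0.002],[0,0,0]],
  [0.04,[0,0,0.001],[0,0,0]],
  [0.04,[0,0,0],[0,0,0]],
  [0.062,[0,0,0],[0,0,0]],
  [0.062,[0,0,0],[0,0,0]],
  [0.062,[0,0,-0.01],[0,0,0]],
  [0.062,[0,0,-0.03],[0,0,0]],
  [0.062,[0,0,-0.035],[0,0,0]],
])

```text
time: 7.55
tcp_pos: [0.7137, 0.167, 0.1017]
tool_rot: [-180.0, 0.4, 5.1]
force: [1.3, 0.1, -0.1]
finger_gap: 0.0616
```

>>> step_arm([
  [0.062,[0,0,-0.035],[0,0,0]],
  [0.062,[0,0,-0.03],[0,0,0]],
  [0.062,[-0.02,0.01,0],[0,0,-0.12]],
  [0.062,[-0.02,0.02,0],[0,0,-0.12]],
  [0.062,[-0.02,0.02,0],[0,0,-0.12]],
  [0.062,[-0.02,0.02,0],[0,0,-0.12]],
  [0.062,[-0.02,0.02,0],[0,0,-0.12]],
  [0.062,[0,0,0],[0,0,-0.12]],
])

```text
time: 8.22
tcp_pos: [0.6525, 0.0472, 0.1694]
tool_rot: [179.9, 0.1, 46.5]
force: [0.2, 0.9, -0.4]
finger_gap: 0.0617
```

```bash
python3 - <<'E'
from h import *
go(.553,-.009,.2,95)
f=grab("wrist","w4.png")
ortho(f,.034,.58,.82,.05,.26,"o34.png",ppm=2500)
E
```

```text
t 8.22 tcp [0.6525 0.0472 0.1694] rot [1.7992e+02 1.2000e-01 4.6480e+01] gap 0.0617 F [ 0.2  0.9 -0.4]
delta tool [-0.1093 -0.0334 -0.0304] turn [ 5.000e-04  2.600e-03 -8.468e-01]
```

View pics/w4.png

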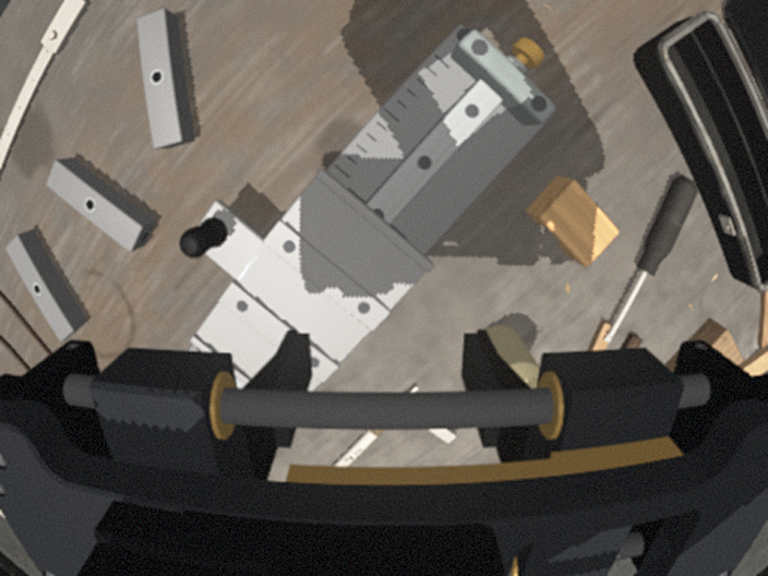

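Picture w4 shows the packing block upright on the bench at (575,220), clear of the guide. Next, the handle.

>>> step_arm([
  [0.062,[-0.028,-0.008,-0.01],[0,0,0]],
  [0.062,[-0.028,-0.009,-0.01],[0,0,0]],
  [0.062,[-0.028,-0.008,-0.01],[0,0,0]],
  [0.062,[-0.025,-0.008,0],[0,0,0]],
  [0.062,[0,0,0],[0,0,-0.12]],
  [0.062,[0,0,0],[0,0,-0.12]],
  [0.062,[0,0,0],[0,0,-0.12]],
  [0.062,[0,0,0],[0,0,-0.12]],
])

```text
time: 8.93
tcp_pos: [0.5547, -0.0037, 0.1994]
tool_rot: [179.9, -0.0, 74.1]
force: [0.5, -0.3, -0.3]
finger_gap: 0.0619
```

>>> step_arm([
  [0.062,[0,0,0],[0,0,-0.12]],
  [0.062,[0,0,0],[0,0,-0.12]],
  [0.062,[0,0,0],[0,0,-0.12]],
  [0.062,[0,0,0],[0,0,0]],
  [0.062,[0,0,0],[0,0,0]],
  [0.062,[0,0,0],[0,0,0]],
  [0.062,[0,0,0],[0,0,0]],
  [0.062,[0,0,0],[0,0,0]],
])

```text
time: 9.6
tcp_pos: [0.5544, -0.0039, 0.1986]
tool_rot: [180.0, -0.0, 94.4]
force: [-0.8, -0.1, 0.1]
finger_gap: 0.0615
```

```bash
python3 - <<'E'
from h import *
go(.553,-.009,.2,95.2)
f=grab("wrist","w5.png")
ortho(f,.084,.50,.70,-.10,.10,"o84.png",ppm=2500,grid=.02)
ortho(f,.024,.36,.60,-.25,.1,"ob.png",ppm=1700,grid=.05)
ortho(f,.048,.50,.70,-.10,.10,"o48.png",ppm=2500,grid=.02)
E
```

```text
t 9.60 tcp [ 0.5544 -0.0039  0.1986] rot [179.99  -0.    94.4 ] gap 0.0615 F [-0.8 -0.1  0.1]
delta tool [-0.005  -0.0018 -0.0014] turn [ 0.0002 -0.     -0.014 ]
```

View pics/w5.png

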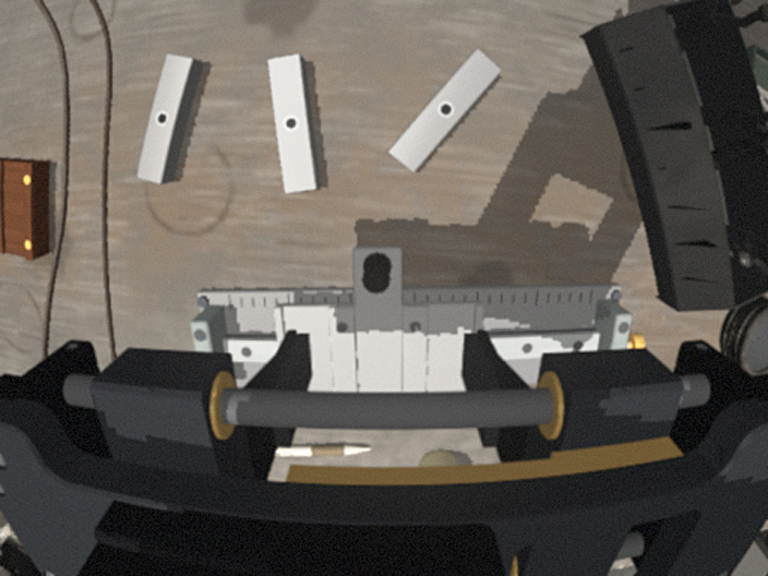

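View pics/o84.png

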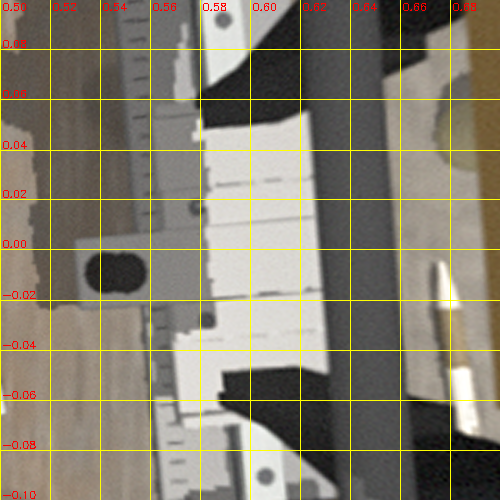

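View pics/ob.png

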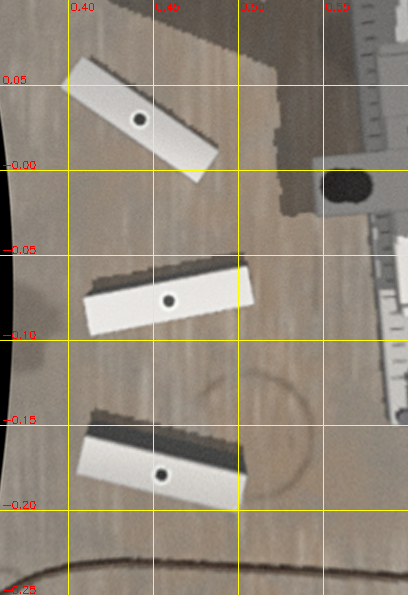

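Picture w5 shows the handle post at (377,270) and three bars at (165,118), (292,122) and (446,109). The post is at (0.5525, -0.009), where it was predicted. I'll lower the fingers astride the post.

>>> step_arm([
  [0.062,[-0.005,-0.002,0.01],[0,0,-0.014]],
  [0.062,[0,0,0.03],[0,0,0]],
  [0.062,[0,0,0.03],[0,0,0]],
  [0.062,[0,0,0.03],[0,0,0]],
  [0.062,[0,0,0.018],[0,0,0]],
  [0.062,[0,0,0.007],[0,0,0]],
  [0.022,[0,0,0],[0,0,0]],
  [0.022,[0,0,0],[0,0,0]],
])

```text
time: 10.32
tcp_pos: [0.5532, -0.0093, 0.0739]
tool_rot: [180.0, 0.0, 95.3]
force: [0.3, 0.0, 0.2]
finger_gap: 0.0549
```

>>> step_arm([
  [0.022,[0,0,0],[0,0,0]],
  [0.022,[0,0,0],[0,0,0]],
  [0.022,[-0.002,0,0],[0,0,0]],
  [0.022,[-0.002,0,0],[0,0,0]],
  [0.022,[-0.003,0,0],[0,0,0]],
  [0.022,[-0.004,0,0],[0,0,0]],
  [0.022,[-0.004,0,0],[0,0,0]],
  [0.022,[-0.004,0,0],[0,0,0]],
])

```text
time: 10.98
tcp_pos: [0.5546, -0.0281, 0.0738]
tool_rot: [180.0, -0.0, 95.3]
force: [-0.1, 3.1, 2.3]
finger_gap: 0.0223
```

>>> step_arm([
  [0.022,[-0.004,0,0],[0,0,0]],
  [0.022,[-0.004,0,0],[0,0,0]],
  [0.022,[-0.004,0,0],[0,0,0]],
  [0.022,[-0.004,0,0],[0,0,0]],
  [0.022,[-0.004,0,0],[0,0,0]],
  [0.022,[-0.004,0,0],[0,0,0]],
  [0.022,[-0.003,0,0],[0,0,0]],
  [0.022,[-0.002,0,0],[0,0,0]],
])

```text
time: 11.65
tcp_pos: [0.5571, -0.0575, 0.0735]
tool_rot: [-180.0, 0.0, 95.3]
force: [0.1, 3.6, 2.0]
finger_gap: 0.0219
```

>>> step_arm([
  [0.022,[-0.002,0,0],[0,0,0]],
  [0.022,[-0.002,0,0],[0,0,0]],
  [0.022,[-0.002,0,0],[0,0,0]],
  [0.022,[-0.001,0,0],[0,0,0]],
  [0.022,[-0.001,0,0],[0,0,0]],
  [0.022,[-0.001,0,0],[0,0,0]],
  [0.022,[0,0,0],[0,0,0]],
  [0.022,[0,0,0],[0,0,0]],
])

```text
time: 12.32
tcp_pos: [0.5579, -0.0661, 0.0735]
tool_rot: [-180.0, 0.0, 95.3]
force: [0.5, 1.9, 1.9]
finger_gap: 0.0221
```

>>> step_arm([
  [0.022,[-0.001,0,0],[0,0,0]],
  [0.022,[-0.001,0,0],[0,0,0]],
  [0.022,[-0.001,0,0],[0,0,0]],
  [0.022,[-0.001,0,0],[0,0,0]],
  [0.022,[-0.001,0,0],[0,0,0]],
  [0.022,[0,0,0],[0,0,0]],
  [0.022,[0,0,0],[0,0,0]],
  [0.022,[0,0,0],[0,0,0]],
])

```text
time: 12.98
tcp_pos: [0.5579, -0.0669, 0.0734]
tool_rot: [-180.0, -0.4, 95.1]
force: [2.3, 16.7, 3.2]
finger_gap: 0.0222
```

```bash
python3 - <<'E'
from h import *
go(.553,-.009,.2,95.2)
f=grab("wrist","w6.png")
f=grab("side","s6.png")
E
```

```text
t 12.98 tcp [ 0.5579 -0.0669  0.0734] rot [-179.97   -0.36   95.15] gap 0.0222 F [ 2.3 16.7  3.2]
delta tool [ 0.0589  0.0002 -0.1262] turn [-0.0005 -0.0063 -0.0009]
```

View pics/w6.png

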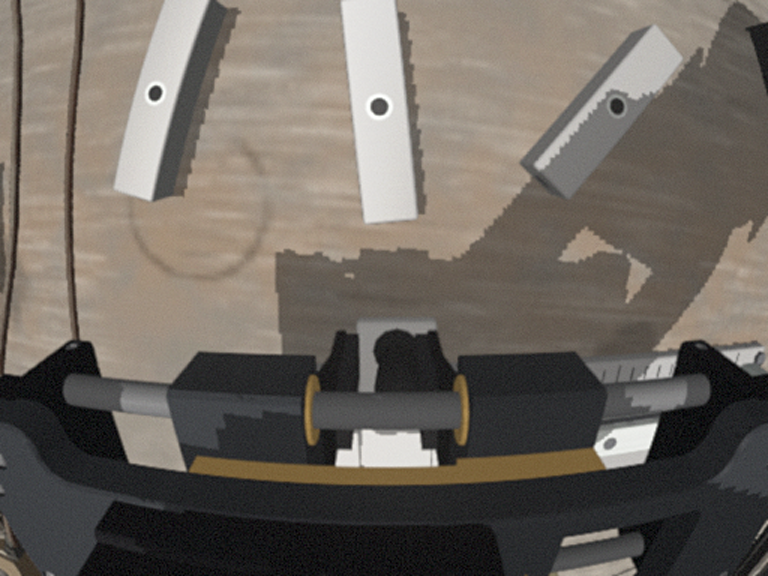

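>>> step_arm([
  [0.022,[0.003,0,0],[0,0,0]],
  [0.022,[0.003,0,0],[0,0,0]],
  [0.022,[0.002,0,0],[0,0,0]],
  [0.022,[0.002,0,0],[0,0,0]],
  [0.022,[0.003,0,0],[0,0,0]],
  [0.022,[0.004,0,0],[0,0,0]],
  [0.022,[0.005,0,0],[0,0,0]],
  [0.022,[0.006,0,0],[0,0,0]],
])

```text
time: 13.75
tcp_pos: [0.556, -0.0435, 0.0735]
tool_rot: [180.0, 0.1, 95.3]
force: [-0.5, -4.2, -1.1]
finger_gap: 0.0223
```

>>> step_arm([
  [0.022,[0.006,0,0],[0,0,0]],
  [0.022,[0.006,0,0],[0,0,0]],
  [0.022,[0.006,0,0],[0,0,0]],
  [0.022,[0.006,0,0],[0,0,0]],
  [0.022,[0.006,0,0],[0,0,0]],
  [0.022,[0.006,0,0],[0,0,0]],
  [0.022,[0.006,0,0],[0,0,0]],
  [0.022,[0.006,0,0],[0,0,0]],
])

```text
time: 14.42
tcp_pos: [0.5515, 0.0054, 0.0735]
tool_rot: [180.0, 0.0, 95.3]
force: [1.0, -3.7, -3.0]
finger_gap: 0.0222
```

```bash
python3 - <<'E'
from h import *
go(.54,.1,.0734,95.2)
f=grab("wrist","w7.png")
ortho(f,.085,.36,.60,-.0,.30,"or.png",ppm=1700,grid=.05)
E
```

```text
t 14.42 tcp [0.5515 0.0054 0.0735] rot [179.99   0.    95.29] gap 0.0222 F [ 1.  -3.7 -3. ]
delta tool [ 0.0952 -0.0027  0.0001] turn [0.0002 0.0001 0.0016]
```

View pics/w7.png

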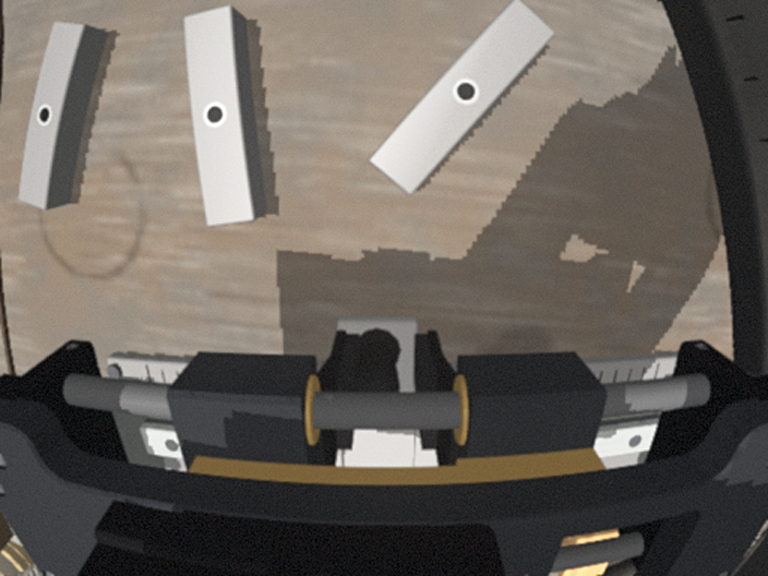

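View pics/or.png

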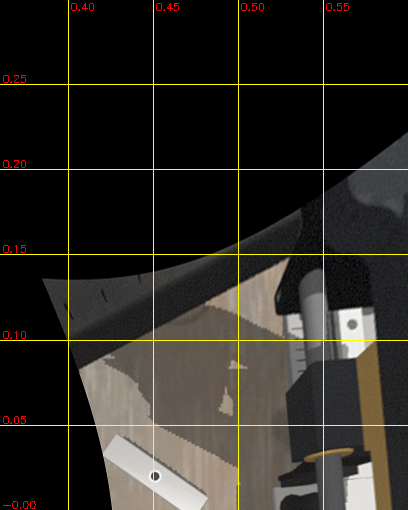

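```bash
python3 - <<'E'
from h import *
g=grab("side","s7.png",1.5); h=grab("scene","c7.png",1.5)
f=dict(g); f["fx"]=f["fy"]=297.32;f["cx"]=257.37;f["cy"]=187.04
# w2 camera
Rz=Ro.from_euler("z",5.1,degrees=True)
f["eye"]=np.array([.6126,.1495,.1841])+Rz.apply([-.0005,.0834,.1388])
f["R"]=(Rz*Ro.from_euler("xyz",[162.72,.024,.02],degrees=True)).as_matrix()
for u,v,z in [(345,120,.08),(290,0,.08),(75,260,0.0),(75,260,0.08),(30,205,.08),(345,215,0.05)]: print(u,v,z,pix2w(f,u/1.5,v/1.5,z,True).round(3))
im=cv2.imread("pics/c7.png");cv2.imwrite("pics/c7c.png",cv2.resize(im[200:450,300:600],None,fx=2.4,fy=2.4))
im=cv2.imread("pics/s7.png");cv2.imwrite("pics/s7c.png",cv2.resize(im[180:430,220:500],None,fx=2.4,fy=2.4))
E
```

```text
345 120 0.08 [0.581 0.245 0.08 ]
290 0 0.08 [0.545 0.313 0.08 ]
75 260 0.0 [0.334 0.127 0.   ]
75 260 0.08 [0.401 0.153 0.08 ]
30 205 0.08 [0.36 0.19 0.08]
345 215 0.05 [0.583 0.188 0.05 ]
```

View pics/c7c.png

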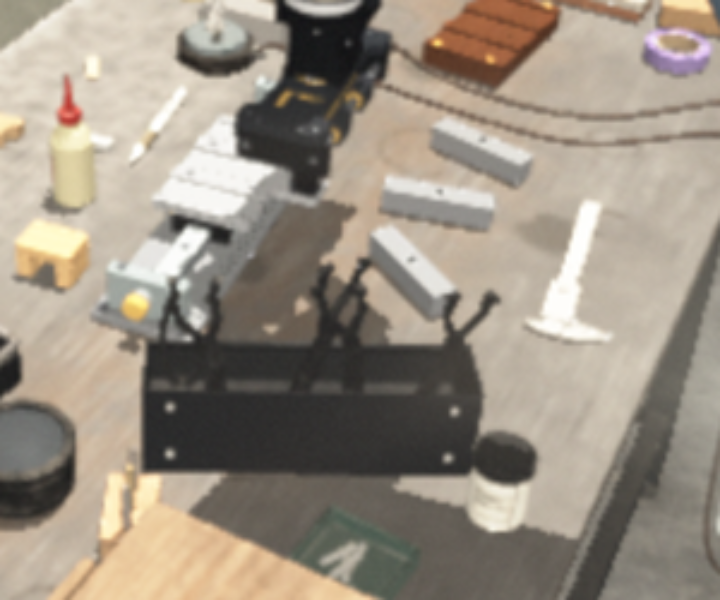

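View pics/s7c.png

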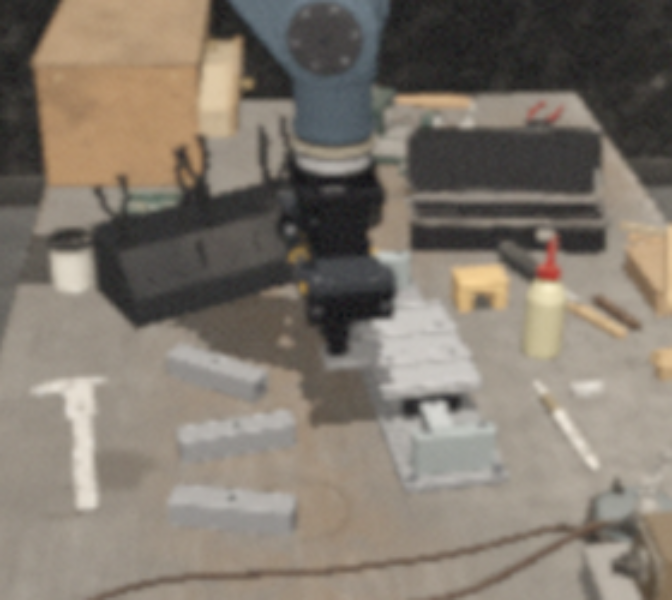

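>>> step_arm([
  [0.022,[0.005,0,0],[0,0,0]],
  [0.022,[0.006,0,0],[0,0,0]],
  [0.022,[0.006,0,0],[0,0,0]],
  [0.022,[0.006,0,0],[0,0,0]],
  [0.022,[0.006,0,0],[0,0,0]],
  [0.022,[0.006,0,0],[0,0,0]],
  [0.022,[0.006,0,0],[0,0,0]],
  [0.022,[0.006,0,0],[0,0,0]],
])

```text
time: 15.23
tcp_pos: [0.5469, 0.0522, 0.0736]
tool_rot: [-180.0, 0.0, 95.3]
force: [0.2, -3.4, 1.5]
finger_gap: 0.022
```

>>> step_arm([
  [0.022,[0.006,0,0],[0,0,0]],
  [0.022,[0.006,0,0],[0,0,0]],
  [0.022,[0.006,0,0],[0,0,0]],
  [0.022,[0.005,0,0],[0,0,0]],
  [0.022,[0.004,0,0],[0,0,0]],
  [0.022,[0.003,0,0],[0,0,0]],
  [0.022,[0.002,0,0],[0,0,0]],
  [0.022,[0.002,0,0],[0,0,0]],
])

```text
time: 15.9
tcp_pos: [0.5439, 0.0856, 0.0736]
tool_rot: [-180.0, 0.0, 95.3]
force: [0.4, -2.8, 1.7]
finger_gap: 0.022
```

>>> step_arm([
  [0.022,[0.002,0,0],[0,0,0]],
  [0.022,[0.002,0,0],[0,0,0]],
  [0.022,[0.002,0,0],[0,0,0]],
  [0.022,[0.002,0,0],[0,0,0]],
  [0.022,[0.001,0,0],[0,0,0]],
  [0.022,[0.001,0,0],[0,0,0]],
  [0.022,[0.001,0,0],[0,0,0]],
  [0.022,[0,0,0],[0,0,0]],
])

```text
time: 16.57
tcp_pos: [0.543, 0.0966, 0.0735]
tool_rot: [180.0, -0.0, 95.3]
force: [-0.5, -2.8, 1.2]
finger_gap: 0.0222
```

>>> step_arm([
  [0.022,[0.001,0,0],[0,0,0]],
  [0.022,[0.001,0,0],[0,0,0]],
  [0.022,[0.001,0,0],[0,0,0]],
  [0.022,[0.001,0,0],[0,0,0]],
  [0.022,[0.001,0,0],[0,0,0]],
  [0.022,[0.001,0,0],[0,0,0]],
  [0.022,[0,0,0],[0,0,0]],
  [0.022,[0,0,0],[0,0,0]],
])

```text
time: 17.23
tcp_pos: [0.5425, 0.101, 0.0735]
tool_rot: [-180.0, 0.1, 95.4]
force: [-0.0, -8.6, 0.9]
finger_gap: 0.0225
```

>>> step_arm([
  [0.022,[-0.003,0,0],[0,0,0]],
  [0.022,[-0.003,0,0],[0,0,0]],
  [0.05,[0,0,0],[0,0,0]],
  [0.05,[0,0,0],[0,0,0]],
  [0.05,[0,0,-0.02],[0,0,0]],
  [0.05,[0,0,-0.03],[0,0,0]],
  [0.05,[0,0,-0.035],[0,0,0]],
  [0.05,[0,0,-0.04],[0,0,0]],
])

```text
time: 17.9
tcp_pos: [0.5416, 0.0969, 0.1985]
tool_rot: [-179.8, -0.1, 95.3]
force: [1.0, 0.3, -0.2]
finger_gap: 0.0479
```

>>> step_arm([
  [0.05,[0,-0.02,-0.02],[0,0,0]],
  [0.05,[-0.02,-0.03,0],[0,0,0]],
  [0.05,[-0.03,-0.03,0],[0,0,0]],
  [0.05,[-0.03,-0.01,0],[0,0,0.1]],
  [0.05,[0,0,0],[0,0,0.12]],
  [0.05,[0,0,0],[0,0,0.12]],
  [0.05,[0,0,0],[0,0,0.12]],
  [0.05,[0,0,0],[0,0,0.12]],
])

```text
time: 18.57
tcp_pos: [0.4611, 0.0091, 0.2187]
tool_rot: [180.0, -0.0, 61.7]
force: [-0.2, 0.0, -0.8]
finger_gap: 0.0498
```

```bash
cat >> h.py <<'E'
def bars(f,z=.024,x0=.36,x1=.60,y0=-.27,y1=.12,name=None,ppm=1500,lo=120,zbase=0.):
    pass
E
python3 - <<'E'
from h import *
go(.4418,.030,.15,54.7)
f=grab("wrist","w8.png")
ortho(f,.024,.36,.56,-.15,.12,"o8b.png",ppm=2200,grid=.02)
ortho(f,.048,.52,.72,-.0,.25,"o8c.png",ppm=2200,grid=.02)
E
```

```text
t 18.57 tcp [0.4611 0.0091 0.2187] rot [ 1.800e+02 -4.000e-02  6.167e+01] gap 0.0498 F [-0.2  0.  -0.8]
delta tool [ 0.0092 -0.0269  0.0687] turn [ 0.     -0.0007  0.1216]
```

View pics/w8.png

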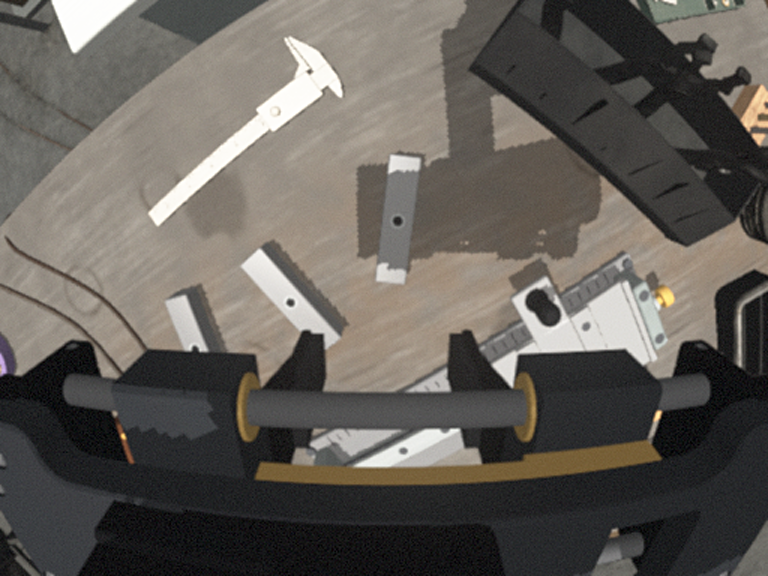

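View pics/o8b.png

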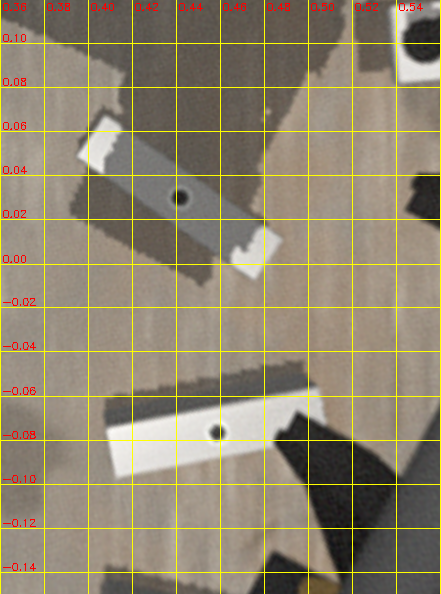

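View pics/o8c.png

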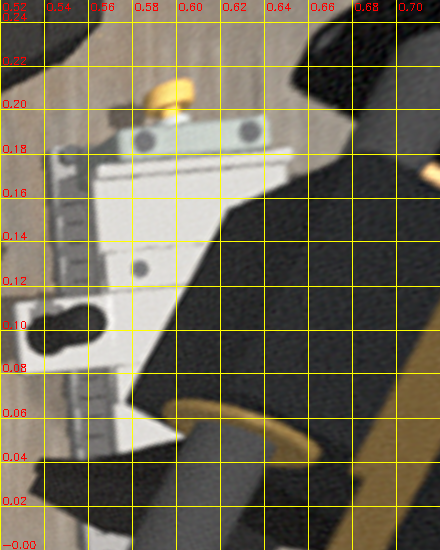

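>>> step_arm([
  [0.05,[0.0095,-0.0265,0.02],[0,0,0.111]],
  [0.05,[0,0,0.035],[0,0,0]],
  [0.05,[0,0,0.035],[0,0,0]],
  [0.05,[0,0,0.03],[0,0,0]],
  [0.05,[0,0,0.03],[0,0,0]],
  [0.05,[0,0,0.02],[0,0,0]],
  [0.05,[0,0,0.007],[0,0,0]],
  [0.05,[0,0,0],[0,0,0]],
])

```text
time: 19.28
tcp_pos: [0.4414, 0.0302, 0.0401]
tool_rot: [-179.8, 0.1, 55.8]
force: [0.5, -0.1, -0.2]
finger_gap: 0.0497
```

```bash
python3 - <<'E'
from h import *
go(.4418,.0305,.032,55.3)
f=grab("wrist","w9.png")
E
```

```text
t 19.28 tcp [0.4414 0.0302 0.0401] rot [-1.7981e+02  7.0000e-02  5.5780e+01] gap 0.0497 F [ 0.5 -0.1 -0.2]
delta tool [0.0005 0.0002 0.0081] turn [-0.0033  0.0013  0.0084]
```

View pics/w9.png

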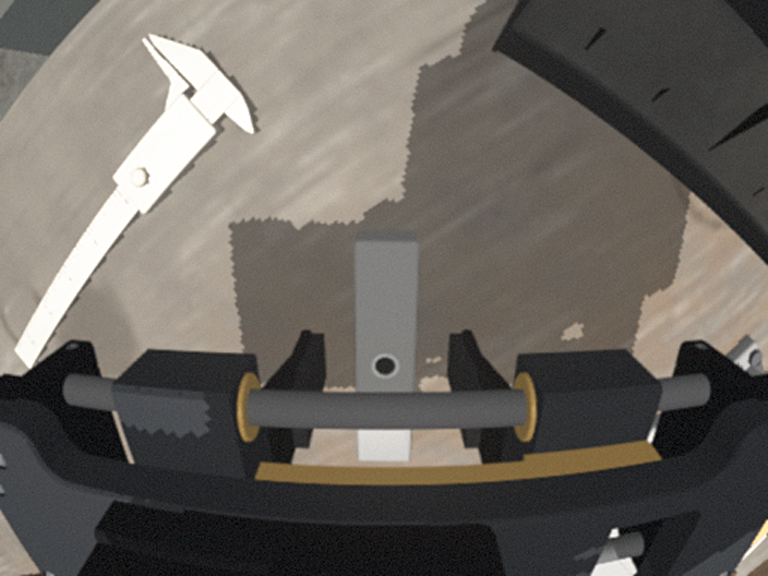

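>>> step_arm([
  [0.05,[0,0,0.008],[0,0,0.008]],
  [0.05,[0,0,0],[0,0,0]],
  [0.015,[0,0,0],[0,0,0]],
  [0.015,[0,0,0],[0,0,0]],
  [0.015,[0,0,0],[0,0,0]],
  [0.015,[0,0,0],[0,0,0]],
  [0.015,[0,0,0],[0,0,0]],
  [0.015,[0,0,0],[0,0,0]],
])

```text
time: 20.0
tcp_pos: [0.4423, 0.0297, 0.0339]
tool_rot: [180.0, -0.0, 55.2]
force: [-0.2, -0.5, 4.3]
finger_gap: 0.0236
```

>>> step_arm([
  [0.015,[0,0,-0.01],[0,0,0]],
  [0.015,[0,0,-0.02],[0,0,0]],
  [0.015,[0,0,-0.03],[0,0,0]],
  [0.015,[0,0,-0.03],[0,0,0]],
  [0.015,[0,0,-0.02],[0,0,0]],
  [0.015,[0,0,0],[0,0,-0.12]],
  [0.015,[0,0,0],[0,0,-0.12]],
  [0.015,[0,0,0],[0,0,-0.12]],
])

```text
time: 20.67
tcp_pos: [0.4416, 0.03, 0.1437]
tool_rot: [-180.0, -0.0, 76.2]
force: [-0.6, 0.2, -4.8]
finger_gap: 0.0235
```

>>> step_arm([
  [0.015,[0,0,0],[0,0,-0.12]],
  [0.015,[0,0,0],[0,0,-0.12]],
  [0.015,[0,0,0],[0,0,-0.09]],
  [0.015,[0,0,0],[0,0,0]],
  [0.015,[0.02,0.02,0],[0,0,0]],
  [0.015,[0.03,0.03,0],[0,0,0]],
  [0.015,[0.02,0.03,0],[0,0,0]],
  [0.015,[0.0,0.0,0],[0,0,0]],
])

```text
time: 21.33
tcp_pos: [0.523, 0.109, 0.1441]
tool_rot: [179.3, -0.1, 94.8]
force: [2.1, 0.6, -3.6]
finger_gap: 0.0232
```

```bash
python3 - <<'E'
from h import *
go(.6118,.156,.077,95.2)
f=grab("wrist","w10.png")
E
```

```text
t 21.33 tcp [0.523  0.109  0.1441] rot [ 1.7931e+02 -5.0000e-02  9.4760e+01] gap 0.0232 F [ 2.1  0.6 -3.6]
delta tool [0.0394 0.0916 0.0682] turn [ 0.012  -0.0008 -0.0078]
```

View pics/w10.png

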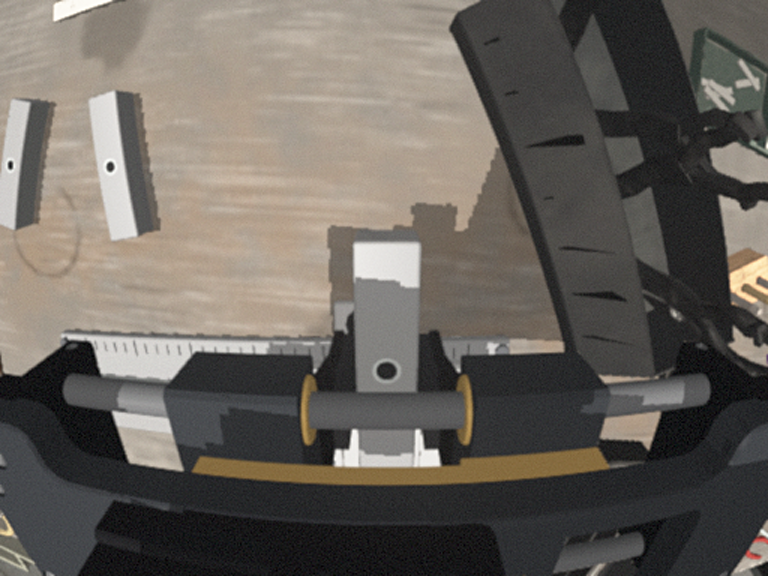

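>>> step_arm([
  [0.015,[0,0.02,0],[0,0,0]],
  [0.015,[0,0.03,0],[0,0,0]],
  [0.015,[0.01,0.03,0],[0,0,0]],
  [0.015,[0.02,0.012,0],[0,0,-0.008]],
  [0.015,[0.0095,0,0],[0,0,0]],
  [0.015,[0,0,0.015],[0,0,0]],
  [0.015,[0,0,0.015],[0,0,0]],
  [0.015,[0,0,0],[0,0,0]],
])

```text
time: 22.05
tcp_pos: [0.5992, 0.1522, 0.1097]
tool_rot: [-179.4, -0.0, 95.2]
force: [-2.2, 0.4, -5.2]
finger_gap: 0.0234
```

```bash
python3 - <<'E'
from h import *
go(.6118,.156,.077,95.2)
f=grab("wrist","w11.png")
ortho(f,.048,.50,.70,.0,.25,"o11.png",ppm=2200,grid=.02)
f=grab("side");im=cv2.cvtColor(f["color"],cv2.COLOR_RGB2BGR)[150:300,180:330];cv2.imwrite("pics/s11.png",cv2.resize(im,None,fx=4,fy=4,interpolation=2))
E
```

```text
t 22.05 tcp [0.5992 0.1522 0.1097] rot [-179.38   -0.     95.16] gap 0.0234 F [-2.2  0.4 -5.2]
delta tool [0.0026 0.0133 0.0326] turn [-0.0109 -0.     -0.0007]
```

View pics/w11.png

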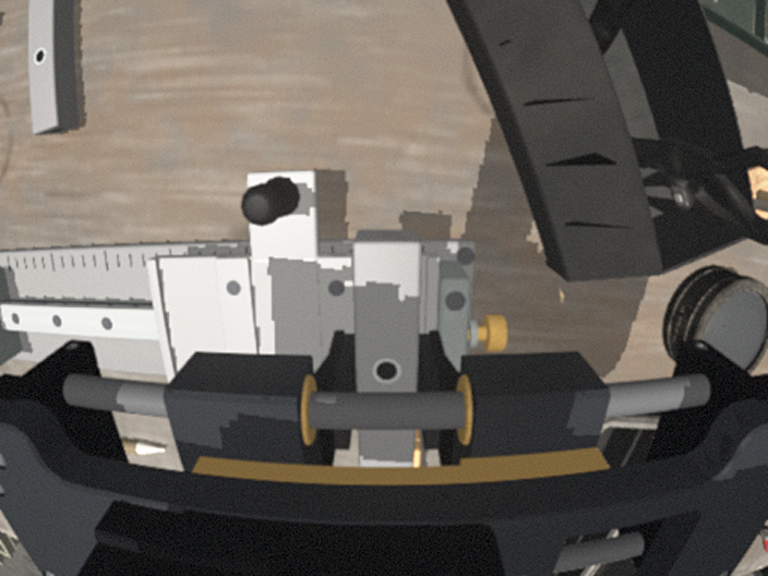

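View pics/s11.png

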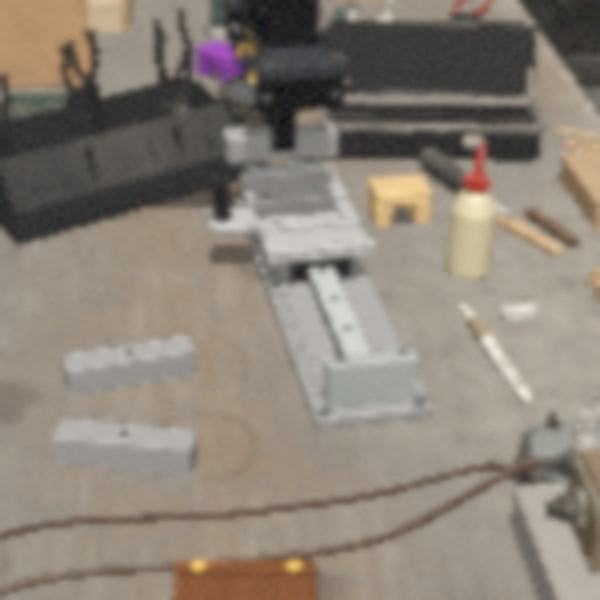

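View pics/o11.png

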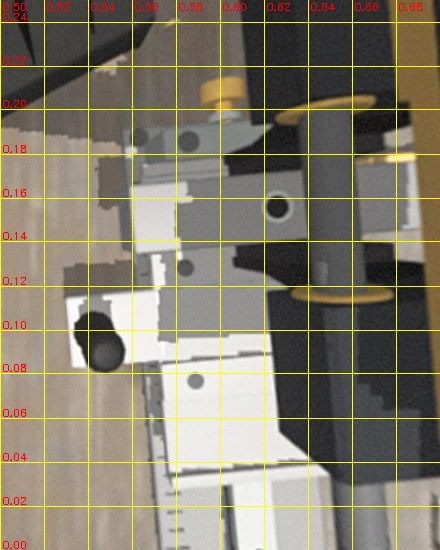

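>>> step_arm([
  [0.015,[0.0035,0.013,0],[0,0,0]],
  [0.015,[0,0,0],[0,0,0]],
  [0.015,[0,0,0.01],[0,0,0]],
  [0.015,[0,0,0.01],[0,0,0]],
  [0.015,[0,0,0.005],[0,0,0]],
  [0.015,[0,0,0.003],[0,0,0]],
  [0.015,[0,0,0.002],[0,0,0]],
  [0.015,[0,0,0],[0,0,0]],
])

```text
time: 22.82
tcp_pos: [0.616, 0.1572, 0.0827]
tool_rot: [-179.9, -0.0, 95.2]
force: [-0.3, 0.1, -4.6]
finger_gap: 0.0234
```

```bash
python3 - <<'E'
from h import *
go(.6116,.157,.078,95.2)
E
```

```text
t 22.82 tcp [0.616  0.1572 0.0827] rot [-179.91   -0.     95.22] gap 0.0234 F [-0.3  0.1 -4.6]
delta tool [ 0.0002 -0.0044  0.0047] turn [-0.0016 -0.      0.0004]
```

>>> step_arm([
  [0.015,[0,-0.004,0.001],[0,0,0]],
  [0.015,[0,0,0.001],[0,0,0]],
  [0.015,[0,0,0.001],[0,0,0]],
  [0.015,[0,0,0.001],[0,0,0]],
  [0.015,[0,0,0.001],[0,0,0]],
  [0.015,[0,0,0.001],[0,0,0]],
  [0.015,[0,0,0],[0,0,0]],
  [0.015,[0,0,0],[0,0,0]],
])

```text
time: 23.48
tcp_pos: [0.6128, 0.157, 0.0779]
tool_rot: [180.0, 0.0, 95.2]
force: [-0.6, -0.5, -0.9]
finger_gap: 0.0238
```

>>> step_arm([
  [0.036,[0,0,0],[0,0,0]],
  [0.036,[0,0,0],[0,0,0]],
  [0.036,[0,0,0],[0,0,0]],
  [0.036,[0,0,-0.01],[0,0,0]],
  [0.036,[0,0,-0.02],[0,0,0]],
  [0.036,[0,0,-0.03],[0,0,0]],
  [0.036,[0,0,-0.03],[0,0,0]],
  [0.036,[-0.02,-0.02,-0.03],[0,0,0]],
])

```text
time: 24.15
tcp_pos: [0.598, 0.1376, 0.2001]
tool_rot: [179.6, -0.1, 95.4]
force: [1.0, -0.6, 0.0]
finger_gap: 0.036
```

>>> step_arm([
  [0.05,[-0.04,-0.03,0],[0,0,0]],
  [0.05,[-0.04,-0.03,0],[0,0,0]],
  [0.05,[-0.04,-0.03,0],[0,0,0]],
  [0.05,[-0.04,-0.02,0],[0,0,0]],
  [0.05,[-0.02,0,0],[0,0,-0.1]],
  [0.05,[0,0,0],[0,0,0]],
  [0.05,[0,0,0],[0,0,0]],
  [0.05,[0,0,0],[0,0,0]],
])

```text
time: 24.82
tcp_pos: [0.5159, -0.0296, 0.1982]
tool_rot: [179.9, -0.0, 100.9]
force: [-0.6, 0.4, 0.9]
finger_gap: 0.0501
```

```bash
python3 - <<'E'
from h import *
go(.4588,-.0765,.034,101.1)
f=grab("wrist","w12.png")
ortho(f,.024,.36,.56,-.25,.05,"o12b.png",ppm=2000,grid=.02)
f=grab("side");im=cv2.cvtColor(f["color"],cv2.COLOR_RGB2BGR)[150:300,180:330];cv2.imwrite("pics/s12.png",cv2.resize(im,None,fx=4,fy=4,interpolation=2))
E
```

```text
t 24.82 tcp [ 0.5159 -0.0296  0.1982] rot [179.94  -0.   100.87] gap 0.0501 F [-0.6  0.4  0.9]
delta tool [-0.0353 -0.0651  0.1641] turn [ 0.001  -0.0001 -0.004 ]
```

View pics/w12.png

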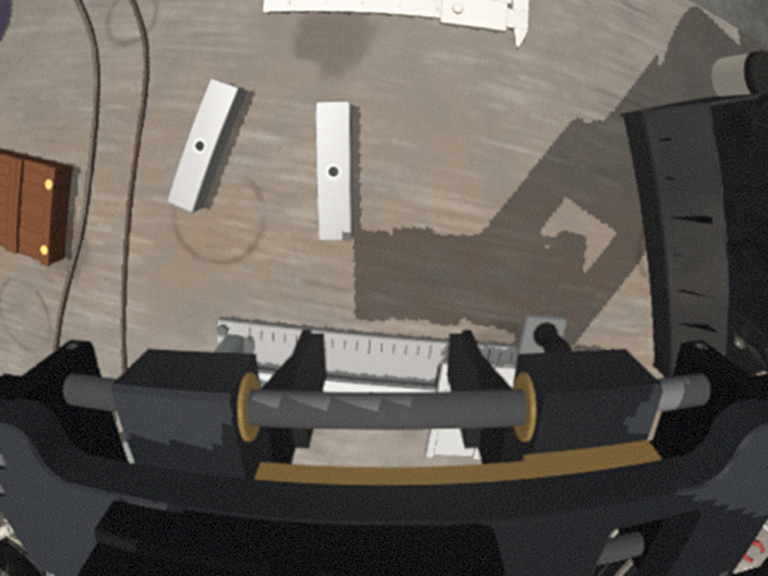

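View pics/o12b.png

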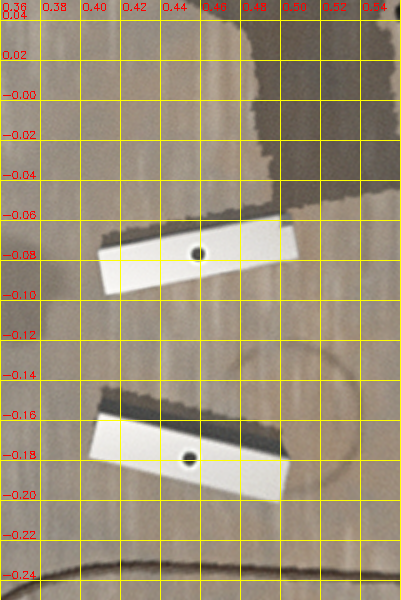

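View pics/s12.png

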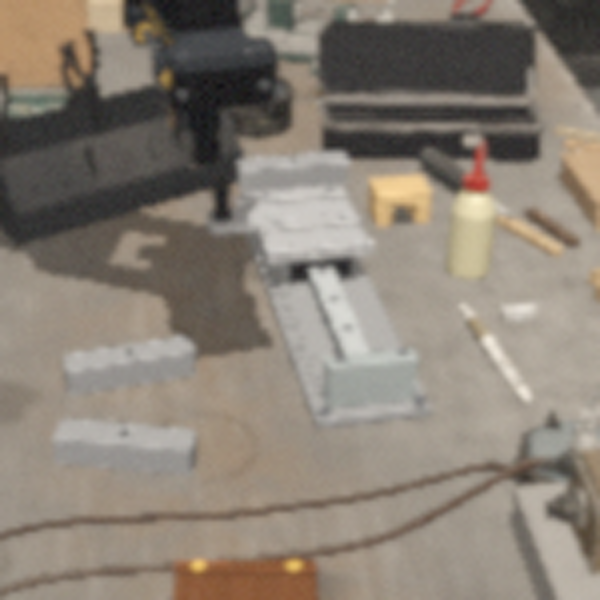

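>>> step_arm([
  [0.05,[-0.012,-0.022,0.02],[0,0,0.006]],
  [0.05,[-0.012,-0.022,0.025],[0,0,0]],
  [0.05,[-0.011,-0.021,0.025],[0,0,0]],
  [0.05,[0,0,0.025],[0,0,0]],
  [0.05,[0,0,0.025],[0,0,0]],
  [0.05,[0,0,0.02],[0,0,0]],
  [0.05,[0,0,0],[0,0,0]],
  [0.05,[0,0,0],[0,0,0]],
])

```text
time: 25.58
tcp_pos: [0.458, -0.0753, 0.0569]
tool_rot: [-179.9, -0.1, 100.7]
force: [-0.0, 1.1, 1.2]
finger_gap: 0.0502
```

```bash
python3 - <<'E'
from h import *
go(.459,-.077,.034,100.5)
f=grab("wrist","w13.png")
E
```

```text
t 25.58 tcp [ 0.458  -0.0753  0.0569] rot [-1.7988e+02 -9.0000e-02  1.0069e+02] gap 0.0502 F [-0.   1.1  1.2]
delta tool [-0.0019  0.0007  0.0229] turn [-0.0022 -0.0015  0.0034]
```

View pics/w13.png

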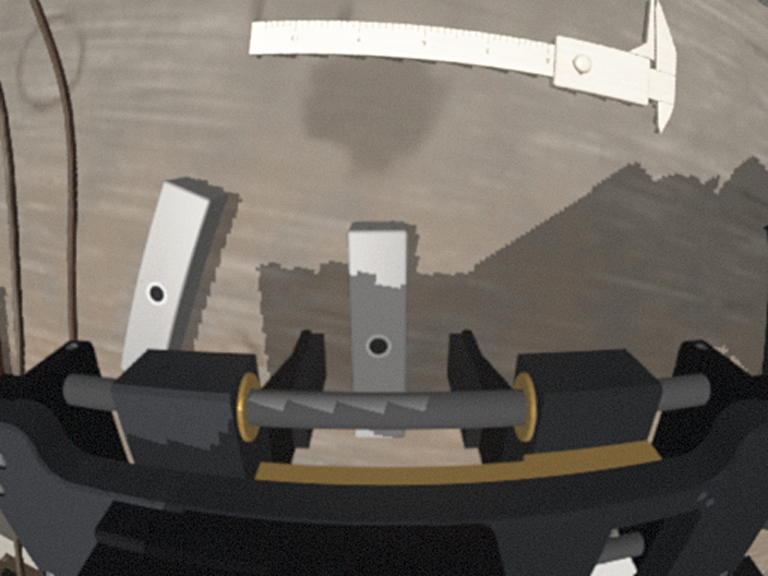

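>>> step_arm([
  [0.05,[-0.002,0.001,0.012],[0,0,0.003]],
  [0.05,[0,0,0.01],[0,0,0]],
  [0.015,[0,0,0.002],[0,0,0]],
  [0.015,[0,0,0],[0,0,0]],
  [0.015,[0,0,0],[0,0,0]],
  [0.015,[0,0,0],[0,0,0]],
  [0.015,[0,0,0],[0,0,0]],
  [0.015,[0,0,0],[0,0,0]],
])

```text
time: 26.3
tcp_pos: [0.4599, -0.0783, 0.0341]
tool_rot: [180.0, 0.0, 100.4]
force: [0.1, 0.4, 2.4]
finger_gap: 0.0239
```

>>> step_arm([
  [0.015,[0,0,-0.01],[0,0,0]],
  [0.015,[0,0,-0.02],[0,0,0]],
  [0.015,[0,0,-0.03],[0,0,0]],
  [0.015,[0,0,-0.03],[0,0,0]],
  [0.015,[0,0,-0.02],[0,0,0.09]],
  [0.015,[0,0,0],[0,0,0]],
  [0.015,[0,0,0],[0,0,0]],
  [0.015,[0,0,0],[0,0,0]],
])

```text
time: 26.97
tcp_pos: [0.4586, -0.0777, 0.1429]
tool_rot: [-179.9, -0.1, 95.4]
force: [-0.0, 0.4, -4.0]
finger_gap: 0.0235
```

```bash
python3 - <<'E'
from h import *
go(.6163,.1055,.0779,95.2)
E
```

```text
t 26.97 tcp [ 0.4586 -0.0777  0.1429] rot [-1.7989e+02 -6.0000e-02  9.5370e+01] gap 0.0235 F [-0.   0.4 -4. ]
delta tool [0.1676 0.1743 0.0648] turn [-0.0019 -0.001   0.0029]
```

>>> step_arm([
  [0.015,[0.014,0.014,0],[0,0,0.003]],
  [0.015,[0.025,0.025,0],[0,0,0]],
  [0.015,[0.027,0.027,0],[0,0,0]],
  [0.015,[0.027,0.028,0],[0,0,0]],
  [0.015,[0.027,0.028,0],[0,0,0]],
  [0.015,[0.025,0.027,0],[0,0,0]],
  [0.015,[0.015,0.018,0],[0,0,0]],
  [0.015,[0.007,0.007,0],[0,0,0]],
])

```text
time: 27.63
tcp_pos: [0.6194, 0.1066, 0.1408]
tool_rot: [-179.9, -0.1, 95.3]
force: [0.1, -0.3, -4.0]
finger_gap: 0.0238
```

>>> step_arm([
  [0.015,[0,0,0.01],[0,0,0]],
  [0.015,[0,0,0.01],[0,0,0]],
  [0.015,[0,0,0.01],[0,0,0]],
  [0.015,[0,0,0],[0,0,0]],
  [0.015,[0,0,0],[0,0,0]],
  [0.015,[0,0,0],[0,0,0]],
  [0.015,[0,0,0],[0,0,0]],
  [0.015,[0,0,0],[0,0,0]],
])

```text
time: 28.3
tcp_pos: [0.6184, 0.1033, 0.1143]
tool_rot: [179.9, 0.0, 95.1]
force: [0.4, -0.2, -3.6]
finger_gap: 0.0238
```

```bash
python3 - <<'E'
from h import *
go(.6163,.1055,.0779,95.2)
f=grab("wrist","w14.png")
E
```

```text
t 28.30 tcp [0.6184 0.1033 0.1143] rot [1.7992e+02 1.0000e-02 9.5080e+01] gap 0.0238 F [ 0.4 -0.2 -3.6]
delta tool [ 0.0024 -0.0019  0.0364] turn [ 0.0013  0.0002 -0.0021]
```

View pics/w14.png

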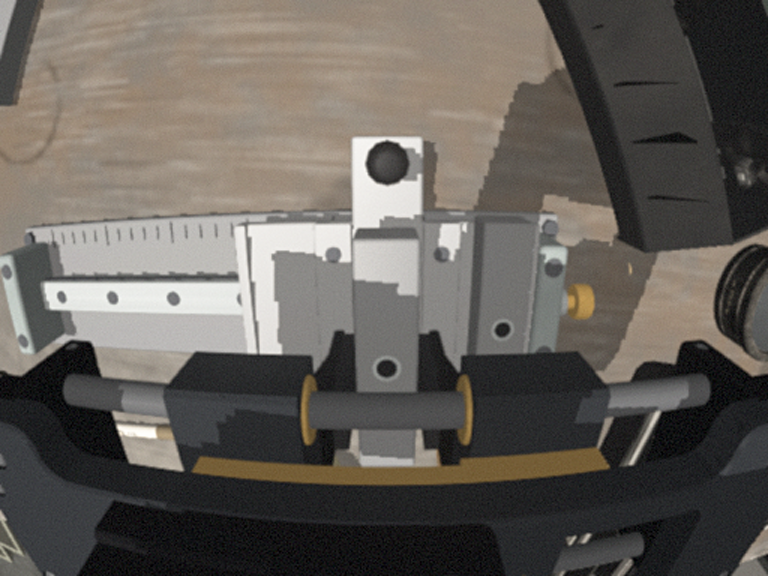

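>>> step_arm([
  [0.015,[0.002,-0.002,0.01],[0,0,0]],
  [0.015,[0,0,0.01],[0,0,0]],
  [0.015,[0,0,0.008],[0,0,0]],
  [0.015,[0,0,0.004],[0,0,0]],
  [0.015,[0,0,0.002],[0,0,0]],
  [0.015,[0,0,0.001],[0,0,0]],
  [0.015,[0,0,0.001],[0,0,0]],
  [0.015,[0,0,0],[0,0,0]],
])

```text
time: 29.02
tcp_pos: [0.6158, 0.1056, 0.0781]
tool_rot: [180.0, 0.0, 95.1]
force: [-1.9, 0.2, -0.8]
finger_gap: 0.0237
```

>>> step_arm([
  [0.036,[0,0,0],[0,0,0]],
  [0.036,[0,0,0],[0,0,0]],
  [0.036,[0,0,0],[0,0,0]],
  [0.036,[0,0,-0.01],[0,0,0]],
  [0.036,[0,0,-0.02],[0,0,0]],
  [0.036,[0,0,-0.03],[0,0,0]],
  [0.036,[0,0,-0.03],[0,0,0]],
  [0.036,[-0.02,-0.02,-0.03],[0,0,0]],
])

```text
time: 29.68
tcp_pos: [0.6012, 0.086, 0.2]
tool_rot: [179.6, -0.0, 95.3]
force: [0.5, -0.2, 0.0]
finger_gap: 0.0356
```

>>> step_arm([
  [0.05,[-0.04,-0.03,0],[0,0,0]],
  [0.05,[-0.04,-0.03,0],[0,0,0]],
  [0.05,[-0.04,-0.03,0],[0,0,0]],
  [0.05,[-0.04,-0.03,0],[0,0,0.12]],
  [0.05,[-0.02,0,0],[0,0,0.12]],
  [0.05,[-0.02,0,0],[0,0,0.08]],
  [0.05,[0,0,0],[0,0,0]],
  [0.05,[0,0,0],[0,0,0]],
])

```text
time: 30.35
tcp_pos: [0.5067, -0.0987, 0.1984]
tool_rot: [179.9, -0.0, 76.7]
force: [0.4, -0.1, -0.4]
finger_gap: 0.05
```

```bash
python3 - <<'E'
from h import *
go(.4545,-.179,.034,76.7)
f=grab("wrist","w15.png")
ortho(f,.024,.36,.56,-.27,.0,"o15b.png",ppm=2000,grid=.02)
f=grab("side");im=cv2.cvtColor(f["color"],cv2.COLOR_RGB2BGR)[150:300,180:330];cv2.imwrite("pics/s15.png",cv2.resize(im,None,fx=4,fy=4,interpolation=2))
E
```

```text
t 30.35 tcp [ 0.5067 -0.0987  0.1984] rot [179.9  -0.   76.7] gap 0.0500 F [ 0.4 -0.1 -0.4]
delta tool [-0.0902 -0.0326  0.1644] turn [ 0.0018 -0.      0.    ]
```

View pics/w15.png

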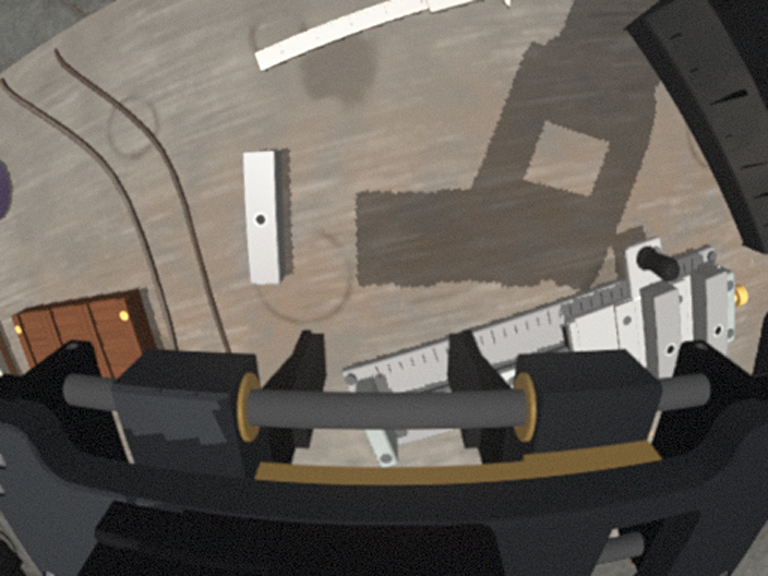

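View pics/o15b.png

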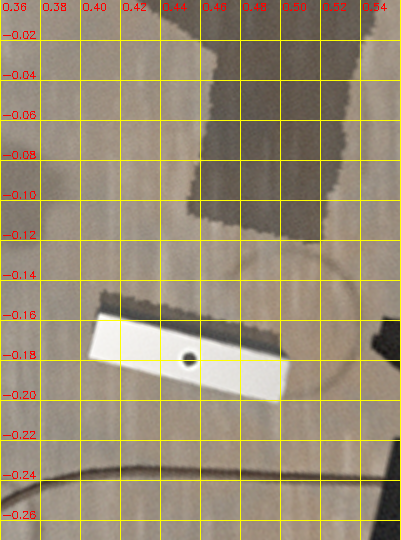

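View pics/s15.png

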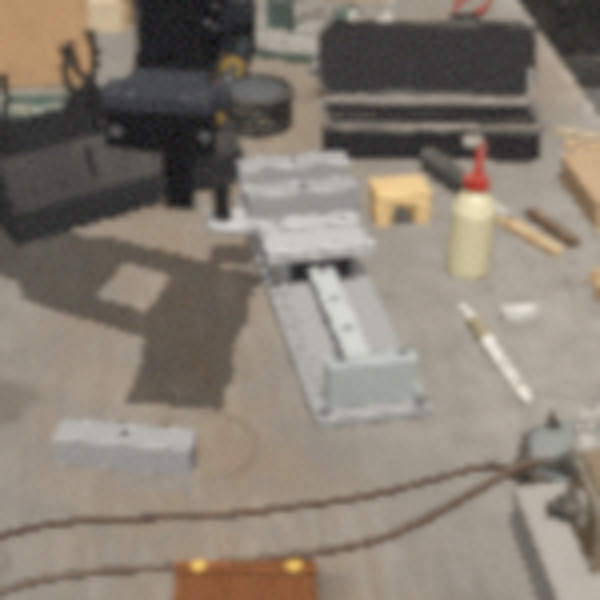

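>>> step_arm([
  [0.05,[-0.03,-0.011,0.02],[0,0,0.003]],
  [0.05,[-0.03,-0.011,0.025],[0,0,0]],
  [0.05,[-0.03,-0.011,0.025],[0,0,0]],
  [0.05,[0,0,0.02],[0,0,0]],
  [0.05,[0,0,0.02],[0,0,0]],
  [0.05,[0,0,0.02],[0,0,0]],
  [0.05,[0,0,0],[0,0,0]],
  [0.05,[0,0,0],[0,0,0]],
])

```text
time: 31.12
tcp_pos: [0.4533, -0.1763, 0.067]
tool_rot: [-179.9, -0.1, 76.7]
force: [-0.1, 0.2, 0.7]
finger_gap: 0.0498
```

```bash
python3 - <<'E'
from h import *
go(.4545,-.179,.034,76.5)
f=grab("wrist","w16.png")
E
```

```text
t 31.12 tcp [ 0.4533 -0.1763  0.067 ] rot [-1.7986e+02 -6.0000e-02  7.6730e+01] gap 0.0498 F [-0.1  0.2  0.7]
delta tool [-0.0024  0.0018  0.033 ] turn [-0.0024 -0.001   0.0039]
```

View pics/w16.png

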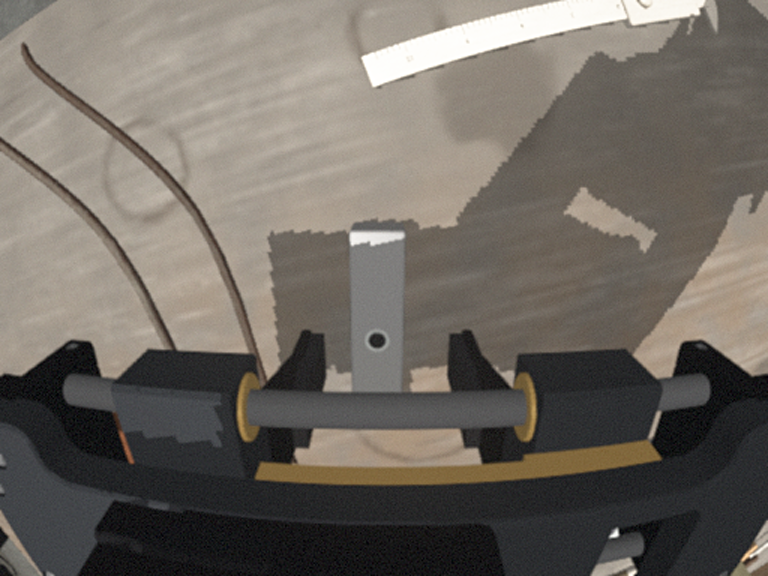

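>>> step_arm([
  [0.05,[-0.0025,0.002,0.012],[0,0,0.003]],
  [0.05,[0,0,0.012],[0,0,0]],
  [0.05,[0,0,0.008],[0,0,0]],
  [0.015,[0,0,0.002],[0,0,0]],
  [0.015,[0,0,0],[0,0,0]],
  [0.015,[0,0,0],[0,0,0]],
  [0.015,[0,0,0],[0,0,0]],
  [0.015,[0,0,0],[0,0,0]],
])

```text
time: 31.83
tcp_pos: [0.4552, -0.1807, 0.0341]
tool_rot: [179.9, 0.0, 76.5]
force: [-2.8, -6.6, 1.1]
finger_gap: 0.0244
```

>>> step_arm([
  [0.015,[0,0,0],[0,0,0]],
  [0.015,[0,0,-0.01],[0,0,0]],
  [0.015,[0,0,-0.02],[0,0,0]],
  [0.015,[0,0,-0.03],[0,0,0]],
  [0.015,[0,0,-0.03],[0,0,-0.1]],
  [0.015,[0,0,-0.02],[0,0,-0.12]],
  [0.015,[0,0,0],[0,0,-0.106]],
  [0.015,[0,0,0],[0,0,0]],
])

```text
time: 32.5
tcp_pos: [0.455, -0.1806, 0.1451]
tool_rot: [179.9, 0.1, 95.2]
force: [-0.5, -0.0, -5.5]
finger_gap: 0.0238
```

```bash
python3 - <<'E'
from h import *
go(.6210,.0535,.0779,95.2)
E
```

```text
t 32.50 tcp [ 0.455  -0.1806  0.1451] rot [1.7989e+02 9.0000e-02 9.5220e+01] gap 0.0238 F [-0.5 -0.  -5.5]
delta tool [0.2181 0.1865 0.0672] turn [0.0018 0.0016 0.0003]
```

>>> step_arm([
  [0.015,[0.016,0.014,0],[0,0,0]],
  [0.015,[0.026,0.022,0],[0,0,0]],
  [0.015,[0.03,0.025,0],[0,0,0]],
  [0.015,[0.03,0.025,0],[0,0,0]],
  [0.015,[0.03,0.025,0],[0,0,0]],
  [0.015,[0.03,0.025,0],[0,0,0]],
  [0.015,[0.03,0.025,0],[0,0,0]],
  [0.015,[0.016,0.018,0],[0,0,0]],
])

```text
time: 33.17
tcp_pos: [0.6144, 0.0468, 0.1421]
tool_rot: [-179.8, -0.1, 95.1]
force: [1.2, -0.1, -5.4]
finger_gap: 0.0237
```

>>> step_arm([
  [0.015,[0.01,0.007,0],[0,0,0]],
  [0.015,[0,0,0.01],[0,0,0]],
  [0.015,[0,0,0.01],[0,0,0]],
  [0.015,[0,0,0.01],[0,0,0]],
  [0.015,[0,0,0],[0,0,0]],
  [0.015,[0,0,0],[0,0,0]],
  [0.015,[0,0,0],[0,0,0]],
  [0.015,[0,0,0],[0,0,0]],
])

```text
time: 33.83
tcp_pos: [0.6209, 0.0524, 0.114]
tool_rot: [180.0, 0.0, 95.0]
force: [0.7, -0.0, -5.0]
finger_gap: 0.0237
```

```bash
python3 - <<'E'
from h import *
go(.6210,.0539,.0779,95.2)
f=grab("wrist","w17.png")
E
```

```text
t 33.83 tcp [0.6209 0.0524 0.114 ] rot [1.7996e+02 1.0000e-02 9.5030e+01] gap 0.0237 F [ 0.7 -0.  -5. ]
delta tool [0.0015 0.0002 0.0361] turn [ 0.0007  0.0002 -0.0029]
```

View pics/w17.png

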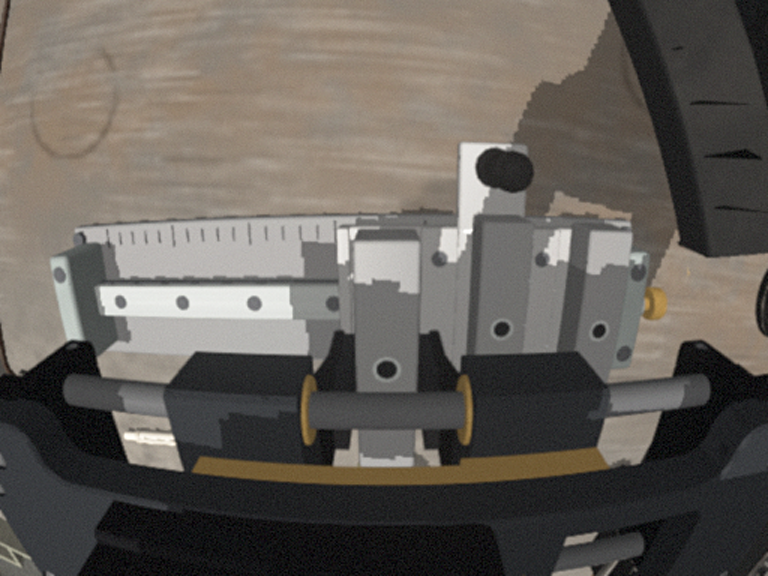

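>>> step_arm([
  [0.015,[0.0015,0,0.01],[0,0,-0.003]],
  [0.015,[0,0,0.01],[0,0,0]],
  [0.015,[0,0,0.008],[0,0,0]],
  [0.015,[0,0,0.004],[0,0,0]],
  [0.015,[0,0,0.002],[0,0,0]],
  [0.015,[0,0,0.001],[0,0,0]],
  [0.015,[0,0,0.001],[0,0,0]],
  [0.015,[0,0,0],[0,0,0]],
])

```text
time: 34.55
tcp_pos: [0.6203, 0.0548, 0.0782]
tool_rot: [-180.0, -0.0, 95.3]
force: [-2.5, 1.2, -0.4]
finger_gap: 0.0236
```

>>> step_arm([
  [0.036,[0,0,0],[0,0,0]],
  [0.036,[0,0,0],[0,0,0]],
  [0.036,[0,0,0],[0,0,0]],
  [0.036,[0,0,-0.01],[0,0,0]],
  [0.036,[0,0,-0.02],[0,0,0]],
  [0.036,[0,0,-0.03],[0,0,0]],
  [0.05,[0,0,-0.03],[0,0,0]],
  [0.06,[0,0,-0.03],[0,0,0]],
])

```text
time: 35.22
tcp_pos: [0.6208, 0.0546, 0.1996]
tool_rot: [179.9, 0.0, 95.3]
force: [0.8, -0.6, -0.0]
finger_gap: 0.0436
```

>>> step_arm([
  [0.06,[0.01,-0.02,0],[0,0,0]],
  [0.06,[0.015,-0.03,0],[0,0,0]],
  [0.06,[0.01,-0.02,0],[0,0,0]],
  [0.06,[0,-0.012,0],[0,0,0]],
  [0.06,[0,0,0],[0,0,0]],
  [0.06,[0,0,0],[0,0,0]],
  [0.06,[0,0,0],[0,0,0]],
  [0.06,[0,0,0],[0,0,0]],
])

```text
time: 35.88
tcp_pos: [0.5374, 0.0816, 0.198]
tool_rot: [179.9, 0.0, 95.3]
force: [-0.6, -0.0, -0.3]
finger_gap: 0.0599
```

```bash
python3 - <<'E'
from h import *
go(.5428,.097,.0735,95.2)
f=grab("wrist","w18.png")
ortho(f,.084,.48,.64,.0,.20,"o18.png",ppm=2500,grid=.02)
f=grab("side");im=cv2.cvtColor(f["color"],cv2.COLOR_RGB2BGR)[150:300,180:330];cv2.imwrite("pics/s18.png",cv2.resize(im,None,fx=4,fy=4,interpolation=2))
E
```

```text
t 35.88 tcp [0.5374 0.0816 0.198 ] rot [1.7986e+02 2.0000e-02 9.5250e+01] gap 0.0599 F [-0.6 -0.  -0.3]
delta tool [0.0149 0.0064 0.1245] turn [0.0024 0.0004 0.0009]
```

View pics/w18.png

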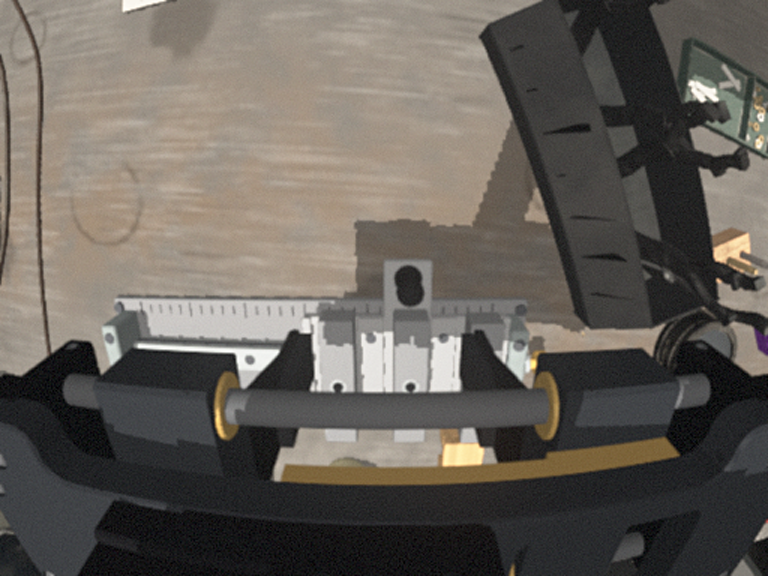

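View pics/o18.png

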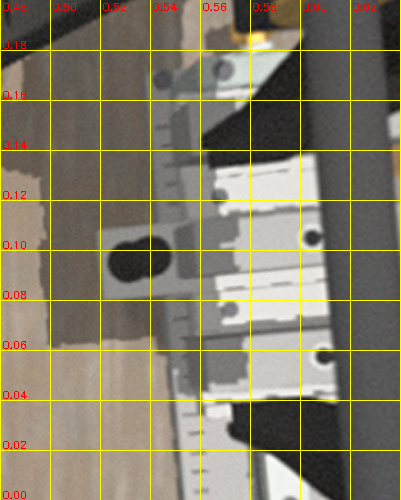

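View pics/s18.png

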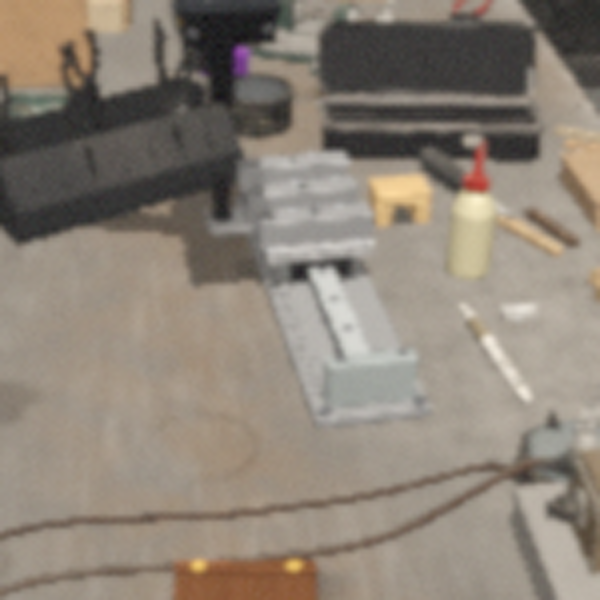

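>>> step_arm([
  [0.06,[0.015,0.005,0.01],[0,0,0]],
  [0.06,[0,0,0.025],[0,0,0]],
  [0.06,[0,0,0.03],[0,0,0]],
  [0.06,[0,0,0.025],[0,0,0]],
  [0.06,[0,0,0.02],[0,0,0]],
  [0.06,[0,0,0.014],[0,0,0]],
  [0.06,[0,0,0],[0,0,0]],
  [0.022,[0,0,0],[0,0,0]],
])

```text
time: 36.65
tcp_pos: [0.5393, 0.0972, 0.0727]
tool_rot: [-179.9, -0.0, 95.3]
force: [0.1, -0.6, 1.2]
finger_gap: 0.0574
```

>>> step_arm([
  [0.022,[0,0,0],[0,0,0]],
  [0.022,[0,0,0],[0,0,0]],
  [0.022,[0,0,0],[0,0,0]],
  [0.022,[0,0,0],[0,0,0]],
  [0.022,[-0.002,0,0],[0,0,0]],
  [0.022,[-0.002,0,0],[0,0,0]],
  [0.022,[-0.002,0,0],[0,0,0]],
  [0.022,[-0.002,0,0],[0,0,0]],
])

```text
time: 37.32
tcp_pos: [0.5401, 0.0898, 0.0738]
tool_rot: [180.0, -0.1, 95.2]
force: [-0.4, 3.6, 2.4]
finger_gap: 0.0224
```

>>> step_arm([
  [0.022,[-0.003,0,0],[0,0,0]],
  [0.022,[-0.003,0,0],[0,0,0]],
  [0.022,[-0.004,0,0],[0,0,0]],
  [0.022,[-0.005,0,0],[0,0,0]],
  [0.022,[-0.005,0,0],[0,0,0]],
  [0.022,[-0.005,0,0],[0,0,0]],
  [0.022,[-0.005,0,0],[0,0,0]],
  [0.022,[-0.005,0,0],[0,0,0]],
])

```text
time: 37.98
tcp_pos: [0.5433, 0.0539, 0.0735]
tool_rot: [180.0, 0.0, 95.3]
force: [0.6, 3.8, 2.8]
finger_gap: 0.0223
```

>>> step_arm([
  [0.022,[-0.005,0,0],[0,0,0]],
  [0.022,[-0.005,0,0],[0,0,0]],
  [0.022,[-0.005,0,0],[0,0,0]],
  [0.022,[-0.005,0,0],[0,0,0]],
  [0.022,[-0.005,0,0],[0,0,0]],
  [0.022,[-0.005,0,0],[0,0,0]],
  [0.022,[-0.005,0,0],[0,0,0]],
  [0.022,[-0.005,0,0],[0,0,0]],
])

```text
time: 38.65
tcp_pos: [0.5469, 0.0142, 0.0735]
tool_rot: [-180.0, -0.0, 95.3]
force: [0.6, 3.4, 1.6]
finger_gap: 0.0222
```

>>> step_arm([
  [0.022,[-0.005,0,0],[0,0,0]],
  [0.022,[-0.005,0,0],[0,0,0]],
  [0.022,[-0.005,0,0],[0,0,0]],
  [0.022,[-0.005,0,0],[0,0,0]],
  [0.022,[-0.005,0,0],[0,0,0]],
  [0.022,[-0.005,0,0],[0,0,0]],
  [0.022,[-0.005,0,0],[0,0,0]],
  [0.022,[-0.005,0,0],[0,0,0]],
])

```text
time: 39.32
tcp_pos: [0.5506, -0.0256, 0.0735]
tool_rot: [-180.0, -0.0, 95.3]
force: [0.5, 2.4, 1.9]
finger_gap: 0.0224
```

>>> step_arm([
  [0.022,[-0.005,0,0],[0,0,0]],
  [0.022,[-0.005,0,0],[0,0,0]],
  [0.022,[-0.004,0,0],[0,0,0]],
  [0.022,[-0.004,0,0],[0,0,0]],
  [0.022,[-0.003,0,0],[0,0,0]],
  [0.022,[-0.003,0,0],[0,0,0]],
  [0.022,[-0.002,0,0],[0,0,0]],
  [0.022,[-0.002,0,0],[0,0,0]],
])

```text
time: 39.98
tcp_pos: [0.5531, -0.0531, 0.0735]
tool_rot: [-180.0, -0.0, 95.3]
force: [0.7, 3.6, 1.8]
finger_gap: 0.0218
```

>>> step_arm([
  [0.022,[-0.002,0,0],[0,0,0]],
  [0.022,[-0.002,0,0],[0,0,0]],
  [0.022,[-0.002,0,0],[0,0,0]],
  [0.022,[-0.002,0,0],[0,0,0]],
  [0.022,[-0.002,0,0],[0,0,0]],
  [0.022,[-0.001,0,0],[0,0,0]],
  [0.022,[-0.001,0,0],[0,0,0]],
  [0.022,[-0.001,0,0],[0,0,0]],
])

```text
time: 40.65
tcp_pos: [0.5543, -0.066, 0.0735]
tool_rot: [-180.0, -0.0, 95.3]
force: [-0.6, 2.8, 1.8]
finger_gap: 0.0222
```

>>> step_arm([
  [0.022,[-0.001,0,0],[0,0,0]],
  [0.022,[-0.001,0,0],[0,0,0]],
  [0.022,[-0.001,0,0],[0,0,0]],
  [0.022,[-0.001,0,0],[0,0,0]],
  [0.022,[0,0,0],[0,0,0]],
  [0.022,[0,0,0],[0,0,0]],
  [0.022,[0,0,0],[0,0,0]],
  [0.022,[0,0,0],[0,0,0]],
])

```text
time: 41.32
tcp_pos: [0.5543, -0.0671, 0.0734]
tool_rot: [-180.0, -0.2, 95.2]
force: [1.9, 11.8, 1.8]
finger_gap: 0.0223
```

```bash
python3 - <<'E'
from h import *
go(.5428,.097,.0735,95.2)
f=grab("side");im=cv2.cvtColor(f["color"],cv2.COLOR_RGB2BGR)[150:300,180:330];cv2.imwrite("pics/s19.png",cv2.resize(im,None,fx=4,fy=4,interpolation=2))
E
```

```text
t 41.32 tcp [ 0.5543 -0.0671  0.0734] rot [-179.97   -0.25   95.2 ] gap 0.0223 F [ 1.9 11.8  1.8]
delta tool [0.1645 0.0034 0.0006] turn [-0.0005 -0.0043 -0.0001]
```

View pics/s19.png

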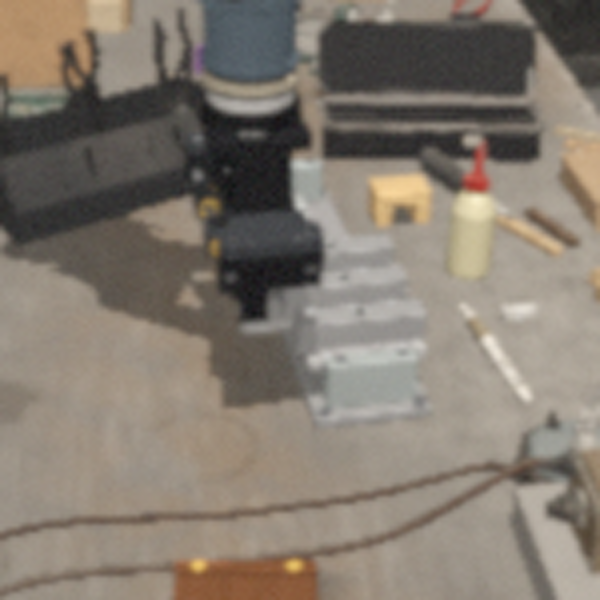

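>>> step_arm([
  [0.022,[0.003,0,0],[0,0,0]],
  [0.022,[0.003,0,0],[0,0,0]],
  [0.022,[0.002,0,0],[0,0,0]],
  [0.022,[0.002,0,0],[0,0,0]],
  [0.022,[0.003,0,0],[0,0,0]],
  [0.022,[0.004,0,0],[0,0,0]],
  [0.022,[0.005,0,0],[0,0,0]],
  [0.022,[0.005,0,0],[0,0,0]],
])

```text
time: 42.03
tcp_pos: [0.5524, -0.0432, 0.0736]
tool_rot: [180.0, 0.0, 95.3]
force: [0.5, -4.1, -0.9]
finger_gap: 0.022
```

>>> step_arm([
  [0.022,[0.005,0,0],[0,0,0]],
  [0.022,[0.005,0,0],[0,0,0]],
  [0.022,[0.005,0,0],[0,0,0]],
  [0.022,[0.005,0,0],[0,0,0]],
  [0.022,[0.005,0,0],[0,0,0]],
  [0.022,[0.005,0,0],[0,0,0]],
  [0.022,[0.005,0,0],[0,0,0]],
  [0.022,[0.005,0,0],[0,0,0]],
])

```text
time: 42.7
tcp_pos: [0.5487, -0.0027, 0.0736]
tool_rot: [180.0, 0.0, 95.3]
force: [0.6, -3.7, -1.0]
finger_gap: 0.0223
```

>>> step_arm([
  [0.022,[0.005,0,0],[0,0,0]],
  [0.022,[0.005,0,0],[0,0,0]],
  [0.022,[0.005,0,0],[0,0,0]],
  [0.022,[0.005,0,0],[0,0,0]],
  [0.022,[0.005,0,0],[0,0,0]],
  [0.022,[0.005,0,0],[0,0,0]],
  [0.022,[0.005,0,0],[0,0,0]],
  [0.022,[0.005,0,0],[0,0,0]],
])

```text
time: 43.37
tcp_pos: [0.545, 0.0371, 0.0736]
tool_rot: [180.0, 0.0, 95.3]
force: [3.4, -3.5, -0.8]
finger_gap: 0.0221
```

>>> step_arm([
  [0.022,[0.005,0,0],[0,0,0]],
  [0.022,[0.005,0,0],[0,0,0]],
  [0.022,[0.005,0,0],[0,0,0]],
  [0.022,[0.005,0,0],[0,0,0]],
  [0.022,[0.005,0,0],[0,0,0]],
  [0.022,[0.005,0,0],[0,0,0]],
  [0.022,[0.005,0,0],[0,0,0]],
  [0.022,[0.005,0,0],[0,0,0]],
])

```text
time: 44.03
tcp_pos: [0.5413, 0.0769, 0.0736]
tool_rot: [180.0, 0.0, 95.3]
force: [1.6, -4.1, -0.9]
finger_gap: 0.0221
```

>>> step_arm([
  [0.022,[0.004,0,0],[0,0,0]],
  [0.022,[0.004,0,0],[0,0,0]],
  [0.022,[0.003,0,0],[0,0,0]],
  [0.022,[0.003,0,0],[0,0,0]],
  [0.022,[0.002,0,0],[0,0,0]],
  [0.022,[0.002,0,0],[0,0,0]],
  [0.022,[0.002,0,0],[0,0,0]],
  [0.022,[0.001,0,0],[0,0,0]],
])

```text
time: 44.7
tcp_pos: [0.5391, 0.0976, 0.0736]
tool_rot: [-180.0, -0.0, 95.3]
force: [0.5, -1.9, 1.3]
finger_gap: 0.022
```

>>> step_arm([
  [0.022,[0.001,0,0],[0,0,0]],
  [0.022,[0.001,0,0],[0,0,0]],
  [0.022,[0.001,0,0],[0,0,0]],
  [0.022,[0.001,0,0],[0,0,0]],
  [0.022,[0.001,0,0],[0,0,0]],
  [0.022,[0,0,0],[0,0,0]],
  [0.022,[0,0,0],[0,0,0]],
  [0.022,[0,0,0],[0,0,0]],
])

```text
time: 45.37
tcp_pos: [0.5388, 0.1007, 0.0736]
tool_rot: [-180.0, 0.1, 95.3]
force: [0.0, -8.5, 2.0]
finger_gap: 0.0219
```

>>> step_arm([
  [0.022,[-0.003,0,0],[0,0,0]],
  [0.022,[-0.002,0,0],[0,0,0]],
  [0.05,[0,0,0],[0,0,0]],
  [0.05,[0,0,0],[0,0,0]],
  [0.05,[0,0,-0.02],[0,0,0]],
  [0.05,[0,0,-0.03],[0,0,0]],
  [0.05,[0,0,-0.035],[0,0,0]],
  [0.05,[0,0,-0.03],[0,0,0]],
])

```text
time: 46.03
tcp_pos: [0.5387, 0.098, 0.1897]
tool_rot: [-179.9, -0.0, 95.3]
force: [1.4, 0.1, -0.2]
finger_gap: 0.0482
```

>>> step_arm([
  [0.036,[-0.01,0.0,0],[0,0,0]],
  [0.036,[-0.02,0.02,0],[0,0,0]],
  [0.036,[-0.02,0.025,0],[0,0,0]],
  [0.036,[0,0.02,0],[0,0,0]],
  [0.036,[0,0,0],[0,0,0]],
  [0.036,[0,0,0],[0,0,0]],
  [0.036,[0,0,0],[0,0,0]],
  [0.036,[0,0,0],[0,0,0]],
])

```text
time: 46.7
tcp_pos: [0.6066, 0.0543, 0.1878]
tool_rot: [-179.8, -0.0, 95.3]
force: [-0.6, 0.4, 0.7]
finger_gap: 0.0361
```

```bash
python3 - <<'E'
from h import *
go(.621,.054,.078,95.2)
f=grab("wrist","w20.png")
ortho(f,.068,.50,.70,.0,.22,"o20.png",ppm=2500,grid=.02)
f=grab("side","s20.png")
E
```

```text
t 46.70 tcp [0.6066 0.0543 0.1878] rot [-1.7982e+02 -4.0000e-02  9.5330e+01] gap 0.0361 F [-0.6  0.4  0.7]
delta tool [-0.0017  0.0146  0.1098] turn [-0.0031 -0.0008  0.0022]
```

View pics/w20.png

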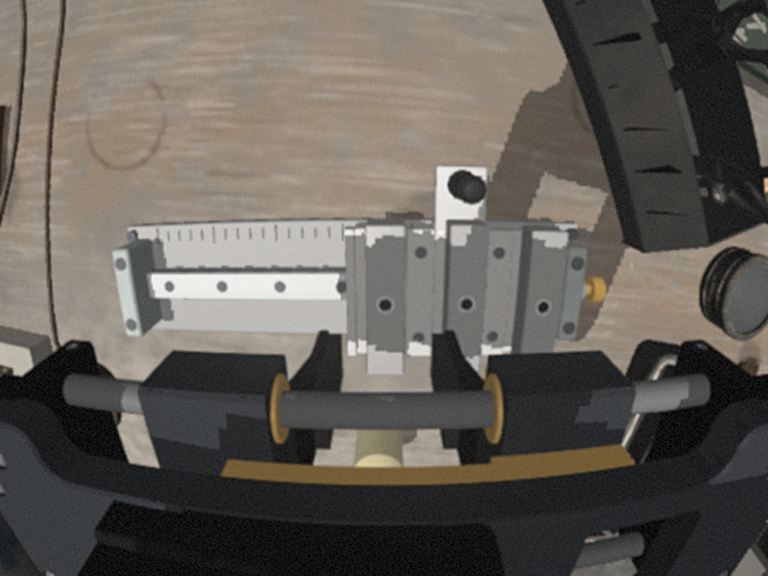

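View pics/o20.png

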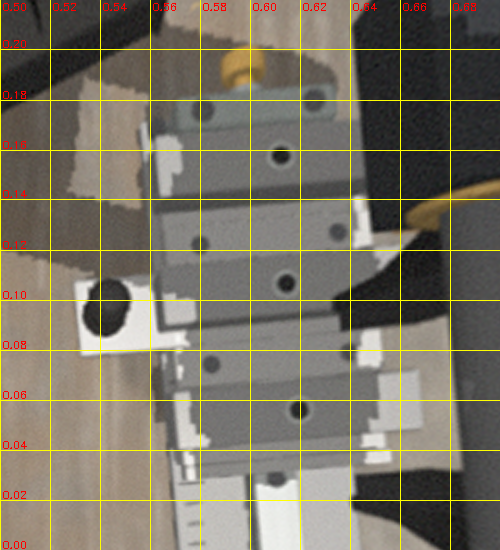

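>>> step_arm([
  [0.036,[0,0.0115,0.01],[0,0,0]],
  [0.036,[0,0,0.025],[0,0,0]],
  [0.036,[0,0,0.02],[0,0,0]],
  [0.036,[0,0,0.015],[0,0,0]],
  [0.036,[0,0,0],[0,0,0]],
  [0.036,[0,0,0],[0,0,0]],
  [0.036,[0,0,0],[0,0,0]],
  [0.036,[0,0,0],[0,0,0]],
])

```text
time: 47.47
tcp_pos: [0.6209, 0.0547, 0.12]
tool_rot: [179.8, 0.0, 95.3]
force: [-0.3, 0.7, -0.4]
finger_gap: 0.036
```

```bash
python3 - <<'E'
from h import *
go(.6196,.0555,.078,95.2)
f=grab("wrist","w21.png")
E
```

```text
t 47.47 tcp [0.6209 0.0547 0.12  ] rot [1.7985e+02 3.0000e-02 9.5300e+01] gap 0.0360 F [-0.3  0.7 -0.4]
delta tool [ 0.001  -0.0013  0.042 ] turn [0.0026 0.0005 0.0017]
```

View pics/w21.png

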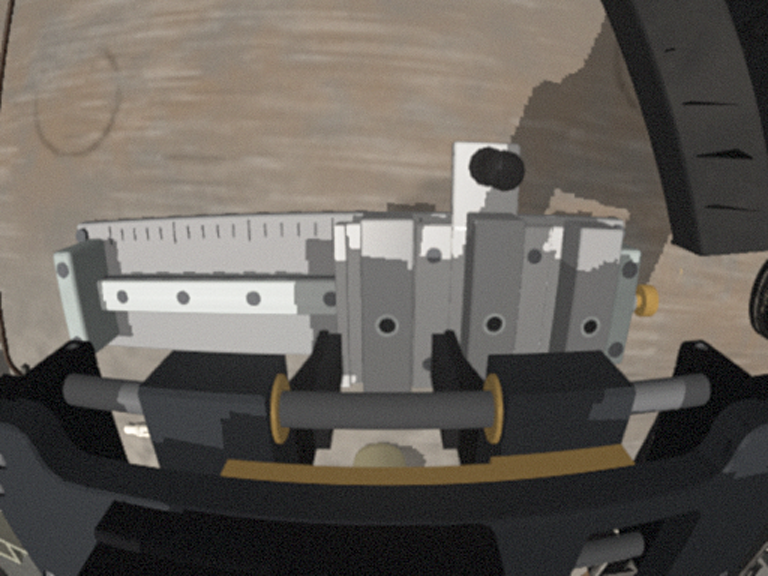

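View pics/s20.png

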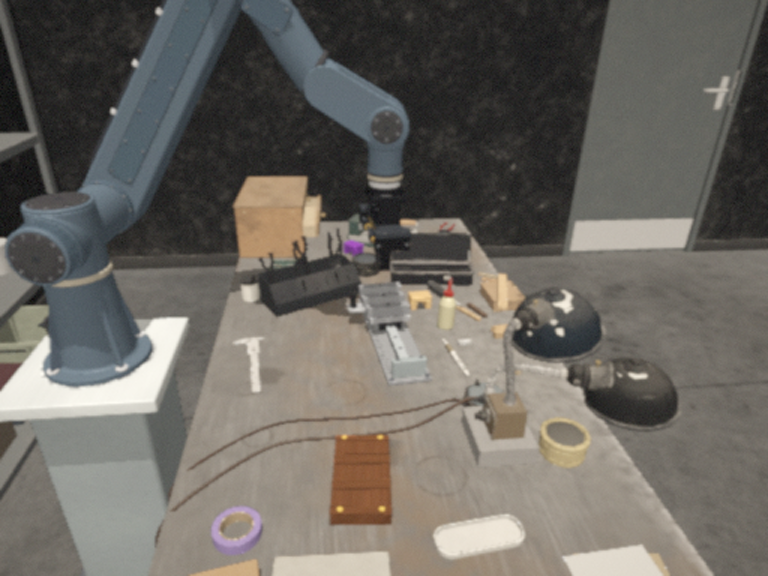

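>>> step_arm([
  [0.036,[0.0005,-0.001,0.015],[0,0,0]],
  [0.036,[0,0,0.015],[0,0,0]],
  [0.036,[0,0,0.008],[0,0,0]],
  [0.036,[0,0,0.003],[0,0,0]],
  [0.036,[0,0,0],[0,0,0]],
  [0.015,[0,0,0],[0,0,0]],
  [0.015,[0,0,0],[0,0,0]],
  [0.015,[0,0,0],[0,0,0]],
])

```text
time: 48.18
tcp_pos: [0.6196, 0.0549, 0.0784]
tool_rot: [179.9, 0.0, 95.3]
force: [-1.0, 1.2, -0.2]
finger_gap: 0.0238
```

>>> step_arm([
  [0.015,[0,0,0],[0,0,0]],
  [0.015,[0,0,-0.003],[0,0,0]],
  [0.015,[0,0,-0.01],[0,0,0]],
  [0.015,[0,0,-0.02],[0,0,0]],
  [0.015,[0,0,-0.02],[0,0,0]],
  [0.015,[0,0,-0.02],[0,0,0]],
  [0.015,[0,0,-0.01],[0,0,0]],
  [0.015,[0,0,0],[0,0,0]],
])

```text
time: 48.85
tcp_pos: [0.6204, 0.055, 0.1633]
tool_rot: [179.7, 0.1, 95.3]
force: [0.3, -0.3, -4.5]
finger_gap: 0.0235
```

```bash
python3 - <<'E'
from h import *
go(.515,-.25,.15,95.2)
f=grab("side")
for d in [(364,440),(333,520),(390,522),(362,522),(335,437),(390,437)]: print(d,pix2w(f,d[0]/1.5,d[1]/1.5,.028).round(3))
E
```

```text
t 48.85 tcp [0.6204 0.055  0.1633] rot [1.7971e+02 5.0000e-02 9.5290e+01] gap 0.0235 F [ 0.3 -0.3 -4.5]
delta tool [-0.294  -0.1332  0.0129] turn [0.0051 0.0009 0.0016]
(364, 440) [ 0.534 -0.338  0.028]
(333, 520) [ 0.477 -0.494  0.028]
(390, 522) [ 0.556 -0.505  0.028]
(362, 522) [ 0.517 -0.501  0.028]
(335, 437) [ 0.487 -0.326  0.028]
(390, 437) [ 0.579 -0.335  0.028]
```

>>> step_arm([
  [0.015,[-0.018,-0.009,0],[0,0,0.1]],
  [0.015,[-0.03,-0.012,0],[0,0,0.1]],
  [0.015,[-0.035,-0.01,0],[0,0,0]],
  [0.015,[-0.035,-0.01,0],[0,0,0]],
  [0.015,[-0.035,-0.01,0],[0,0,0]],
  [0.015,[-0.035,-0.01,0],[0,0,0]],
  [0.015,[-0.035,-0.01,0],[0,0,0]],
  [0.015,[-0.025,-0.005,0],[0,0,0]],
])

```text
time: 49.57
tcp_pos: [0.5205, -0.1885, 0.1589]
tool_rot: [-179.8, -0.0, 83.8]
force: [-0.4, -0.2, -4.3]
finger_gap: 0.0235
```

>>> step_arm([
  [0.015,[-0.03,-0.005,0],[0,0,0]],
  [0.015,[-0.025,0,0],[0,0,0]],
  [0.015,[-0.015,0,0],[0,0,0]],
  [0.015,[0,0,0],[0,0,0]],
  [0.015,[0,0,0],[0,0,0]],
  [0.015,[0,0,0],[0,0,0]],
  [0.015,[0,0,0],[0,0,0]],
  [0.015,[0,0,0],[0,0,0]],
])

```text
time: 50.23
tcp_pos: [0.5108, -0.254, 0.1603]
tool_rot: [-179.9, -0.1, 83.9]
force: [0.8, 0.0, -4.8]
finger_gap: 0.0234
```

```bash
python3 - <<'E'
from h import *
go(.525,-.415,.15,84)
f=grab("wrist","w22.png")
ortho(f,.028,.40,.70,-.52,-.25,"o22.png",ppm=2000,grid=.02)
f=grab("side","s22.png")
E
```

```text
t 50.23 tcp [ 0.5108 -0.254   0.1603] rot [-1.7995e+02 -5.0000e-02  8.3920e+01] gap 0.0234 F [ 0.8  0.  -4.8]
delta tool [-0.1586  0.0312  0.0101] turn [-0.0009 -0.0009 -0.0014]
```

View pics/w22.png

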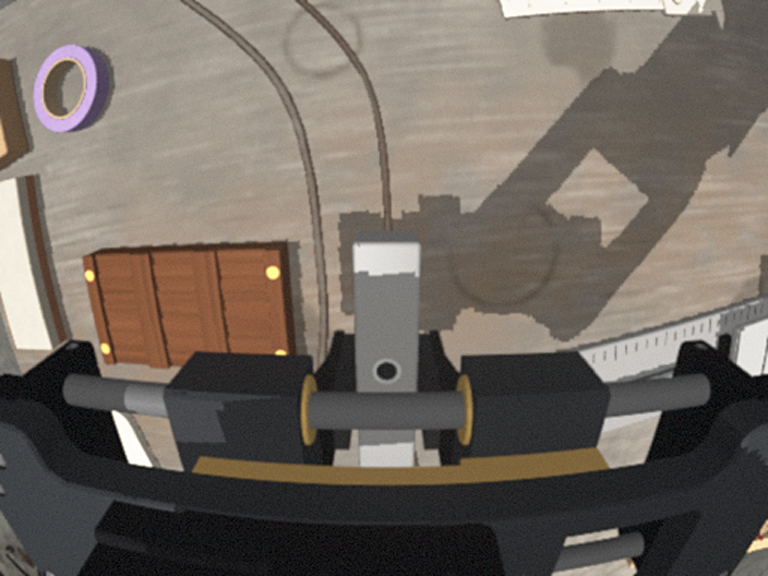

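View pics/o22.png

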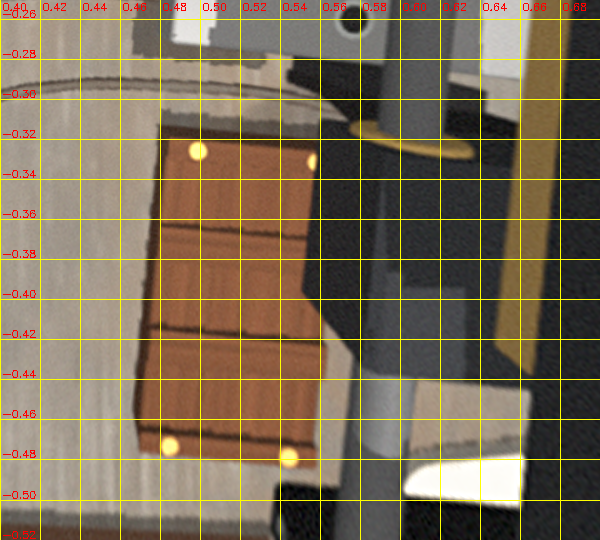

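View pics/s22.png

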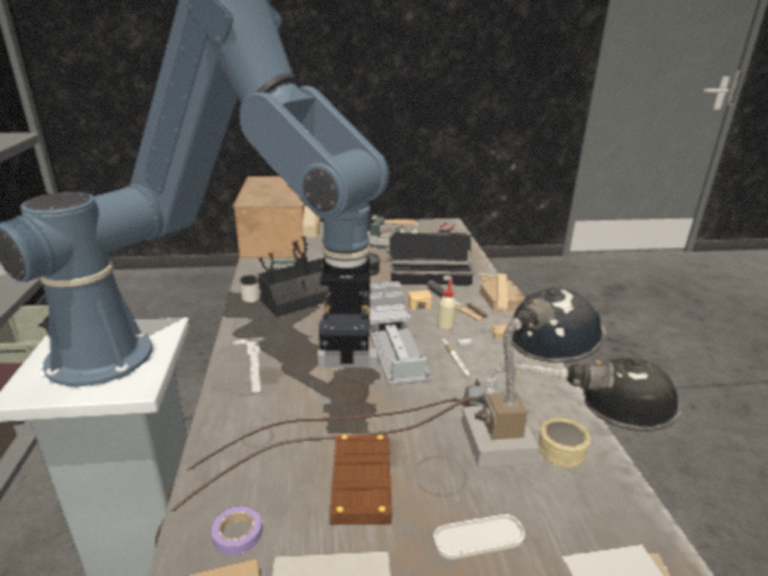

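```bash
python3 - <<'E'
from h import *
go(.5168,-.454,.0585,84.5)
E
```

```text
t 50.33 tcp [ 0.511  -0.2545  0.1605] rot [-1.7999e+02 -2.0000e-02  8.3910e+01] gap 0.0237 F [-0.8  0.8 -5.4]
delta tool [-0.1978  0.027   0.102 ] turn [-0.0003 -0.0003 -0.0103]
```

>>> step_arm([
  [0.015,[-0.018,0.004,0],[0,0,-0.01]],
  [0.015,[-0.03,0.004,0],[0,0,0]],
  [0.015,[-0.035,0.004,0],[0,0,0]],
  [0.015,[-0.035,0.004,0],[0,0,0]],
  [0.015,[-0.035,0.004,0],[0,0,0]],
  [0.015,[-0.03,0.004,0],[0,0,0]],
  [0.015,[-0.015,0.003,0.01],[0,0,0]],
  [0.015,[0,0,0.01],[0,0,0]],
])

```text
time: 51.0
tcp_pos: [0.519, -0.4608, 0.1413]
tool_rot: [179.7, 0.4, 84.3]
force: [-0.3, 0.1, -4.4]
finger_gap: 0.0239
```

>>> step_arm([
  [0.015,[0,0,0.02],[0,0,0]],
  [0.015,[0,0,0.02],[0,0,0]],
  [0.015,[0,0,0],[0,0,0]],
  [0.015,[0,0,0],[0,0,0]],
  [0.015,[0,0,0],[0,0,0]],
  [0.015,[0,0,0],[0,0,0]],
  [0.015,[0,0,0],[0,0,0]],
  [0.015,[0,0,0],[0,0,0]],
])

```text
time: 51.67
tcp_pos: [0.5187, -0.4557, 0.102]
tool_rot: [179.9, 0.1, 84.4]
force: [1.0, -0.9, -4.9]
finger_gap: 0.0232
```

```bash
python3 - <<'E'
from h import *
go(.5168,-.454,.0585,84.5)
f=grab("wrist","w23.png")
ortho(f,.028,.40,.60,-.52,-.27,"o23.png",ppm=2200,grid=.02)
E
```

```text
t 51.67 tcp [ 0.5187 -0.4557  0.102 ] rot [1.799e+02 1.000e-01 8.441e+01] gap 0.0232 F [ 1.  -0.9 -4.9]
delta tool [ 0.0016 -0.0022  0.0435] turn [ 0.0017  0.0017 -0.0015]
```

View pics/w23.png

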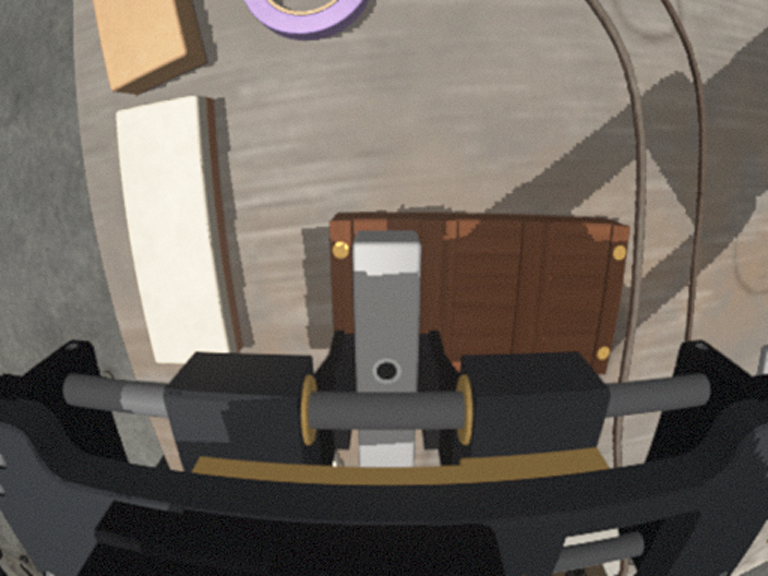

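View pics/o23.png

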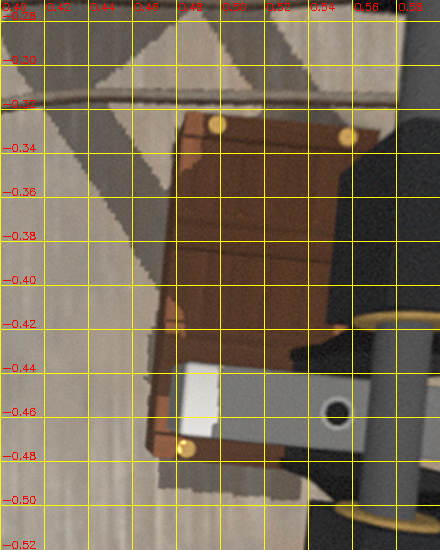

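>>> step_arm([
  [0.015,[0.001,-0.0025,0.01],[0,0,0]],
  [0.015,[0,0,0.012],[0,0,0]],
  [0.015,[0,0,0.01],[0,0,0]],
  [0.015,[0,0,0.005],[0,0,0]],
  [0.015,[0,0,0.003],[0,0,0]],
  [0.015,[0,0,0.001],[0,0,0]],
  [0.015,[0,0,0.001],[0,0,0]],
  [0.015,[0,0,0],[0,0,0]],
])

```text
time: 52.38
tcp_pos: [0.516, -0.4544, 0.0586]
tool_rot: [180.0, 0.0, 84.4]
force: [-0.2, -0.1, -4.9]
finger_gap: 0.0237
```

>>> step_arm([
  [0.015,[0,0,0.001],[0,0,0]],
  [0.015,[0,0,0.001],[0,0,0]],
  [0.015,[0,0,0],[0,0,0]],
  [0.036,[0,0,0],[0,0,0]],
  [0.036,[0,0,0],[0,0,0]],
  [0.036,[0,0,0],[0,0,0]],
  [0.036,[0,0,-0.01],[0,0,0]],
  [0.036,[0,0,-0.02],[0,0,0]],
])

```text
time: 53.05
tcp_pos: [0.5145, -0.4527, 0.0845]
tool_rot: [-179.8, -0.2, 84.4]
force: [-1.0, -0.1, -0.5]
finger_gap: 0.0354
```

>>> step_arm([
  [0.036,[0.02,0,-0.03],[0,0,0]],
  [0.036,[0.035,0,-0.03],[0,0,0]],
  [0.036,[0.035,0,-0.02],[0,0,0]],
  [0.036,[0.035,0,0],[0,0,0]],
  [0.036,[0.035,0,0],[0,0,0]],
  [0.036,[0.02,0,0],[0,0,0]],
  [0.036,[0,0,0],[0,0,0]],
  [0.036,[0,0,0],[0,0,0]],
])

```text
time: 53.72
tcp_pos: [0.5335, -0.2775, 0.1646]
tool_rot: [179.9, 0.1, 84.5]
force: [-0.0, 0.5, 0.3]
finger_gap: 0.0359
```

```bash
python3 - <<'E'
from h import *
go(.615,.106,.17,95.2)
f=grab("wrist","w24.png")
ortho(f,.048,.40,.62,-.52,-.27,"o24s.png",ppm=2200,grid=.02)
f=grab("side");im=cv2.cvtColor(f["color"],cv2.COLOR_RGB2BGR)[170:370,190:340];cv2.imwrite("pics/s24.png",cv2.resize(im,None,fx=3,fy=3,interpolation=2))
E
```

```text
t 53.72 tcp [ 0.5335 -0.2775  0.1646] rot [1.7994e+02 6.0000e-02 8.4540e+01] gap 0.0359 F [-0.   0.5  0.3]
delta tool [ 0.3895  0.0446 -0.0058] turn [ 0.001   0.0012 -0.1861]
```

View pics/w24.png

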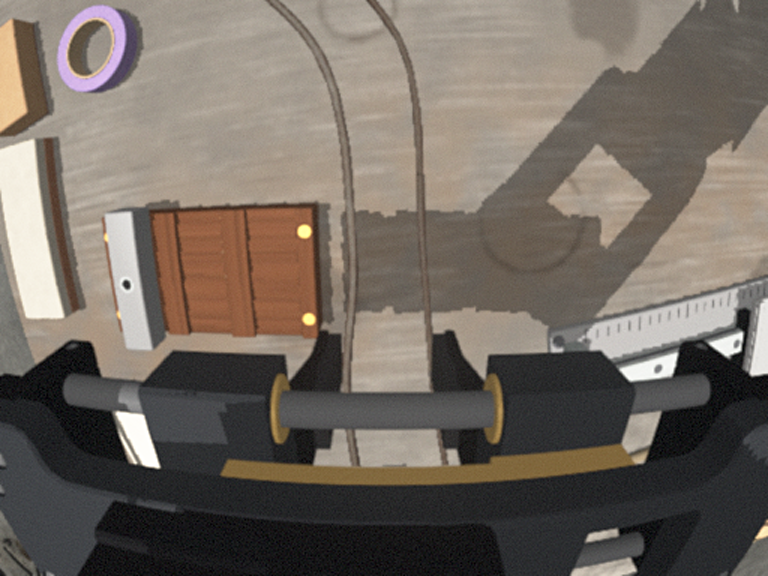

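View pics/s24.png

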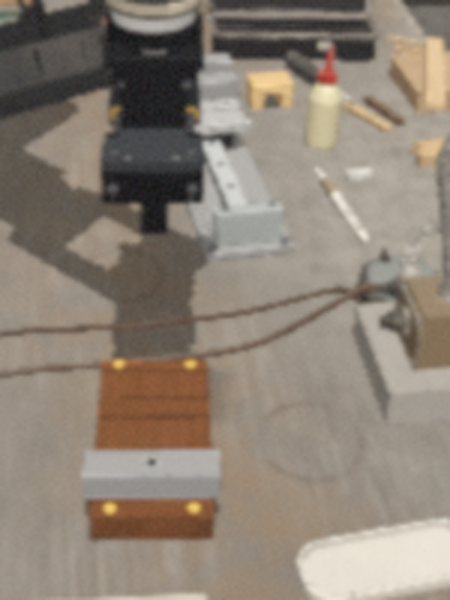

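>>> step_arm([
  [0.036,[0.02,0.0,0],[0,0,0]],
  [0.036,[0.036,0.005,0],[0,0,0]],
  [0.036,[0.038,0.005,0],[0,0,0]],
  [0.036,[0.038,0.006,0],[0,0,0]],
  [0.036,[0.038,0.006,0],[0,0,0]],
  [0.036,[0.038,0.006,0],[0,0,0]],
  [0.036,[0.038,0.006,0],[0,0,0]],
  [0.036,[0.038,0.006,0],[0,0,0]],
])

```text
time: 54.48
tcp_pos: [0.6018, 0.0004, 0.1637]
tool_rot: [179.9, 0.0, 84.3]
force: [-0.7, 0.4, -0.1]
finger_gap: 0.0361
```

>>> step_arm([
  [0.036,[0.038,0.005,0],[0,0,0]],
  [0.036,[0.036,0,0],[0,0,-0.09]],
  [0.036,[0.02,0,0],[0,0,-0.098]],
  [0.036,[0,0,0],[0,0,0]],
  [0.036,[0,0,0],[0,0,0]],
  [0.036,[0,0,0],[0,0,0]],
  [0.036,[0,0,0],[0,0,0]],
  [0.036,[0,0,0],[0,0,0]],
])

```text
time: 55.15
tcp_pos: [0.6132, 0.0917, 0.1636]
tool_rot: [180.0, 0.0, 95.0]
force: [0.2, -0.2, -0.9]
finger_gap: 0.036
```

```bash
python3 - <<'E'
from h import *
go(.6148,.1065,.078,95.2)
f=grab("wrist","w25.png")
ortho(f,.068,.50,.70,.0,.22,"o25.png",ppm=2500,grid=.02)
E
```

```text
t 55.15 tcp [0.6132 0.0917 0.1636] rot [1.800e+02 1.000e-02 9.499e+01] gap 0.0360 F [ 0.2 -0.2 -0.9]
delta tool [0.0146 0.0029 0.0856] turn [ 0.      0.0003 -0.0036]
```

View pics/o25.png

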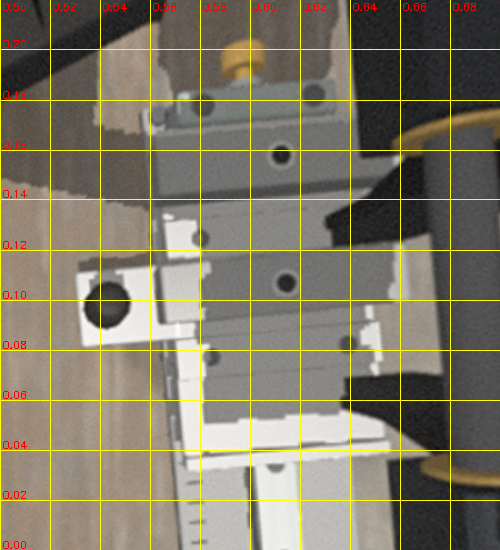

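View pics/w25.png

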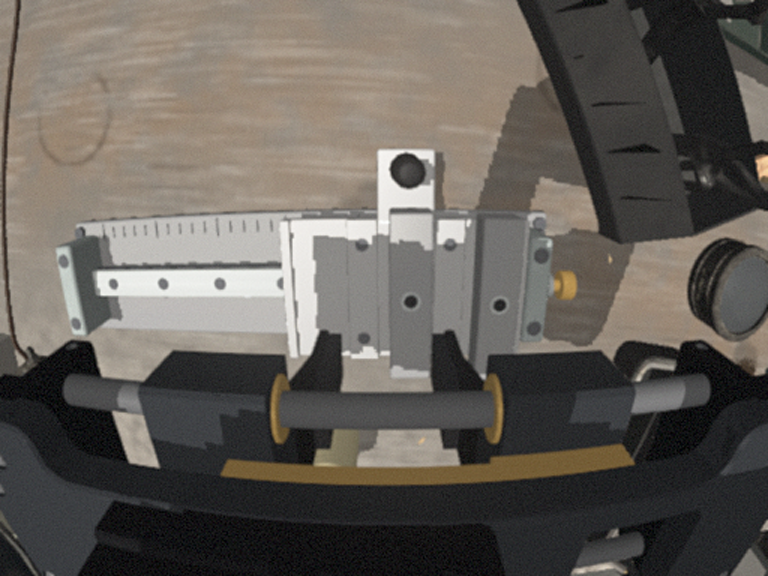

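>>> step_arm([
  [0.036,[0.0145,0.002,0],[0,0,-0.003]],
  [0.036,[0,0,0],[0,0,0]],
  [0.036,[0,0,0.02],[0,0,0]],
  [0.036,[0,0,0.02],[0,0,0]],
  [0.036,[0,0,0.01],[0,0,0]],
  [0.036,[0,0,0],[0,0,0]],
  [0.036,[0,0,0],[0,0,0]],
  [0.036,[0,0,0],[0,0,0]],
])

```text
time: 55.87
tcp_pos: [0.6142, 0.1084, 0.1144]
tool_rot: [179.9, 0.0, 95.3]
force: [0.8, -0.4, 0.4]
finger_gap: 0.0359
```

```bash
python3 - <<'E'
from h import *
go(.6146,.1065,.078,95.2)
f=grab("wrist","w26.png")
E
```

```text
t 55.87 tcp [0.6142 0.1084 0.1144] rot [1.7992e+02 1.0000e-02 9.5350e+01] gap 0.0359 F [ 0.8 -0.4  0.4]
delta tool [-0.0019  0.0001  0.0364] turn [0.0015 0.0001 0.0026]
```

View pics/w26.png

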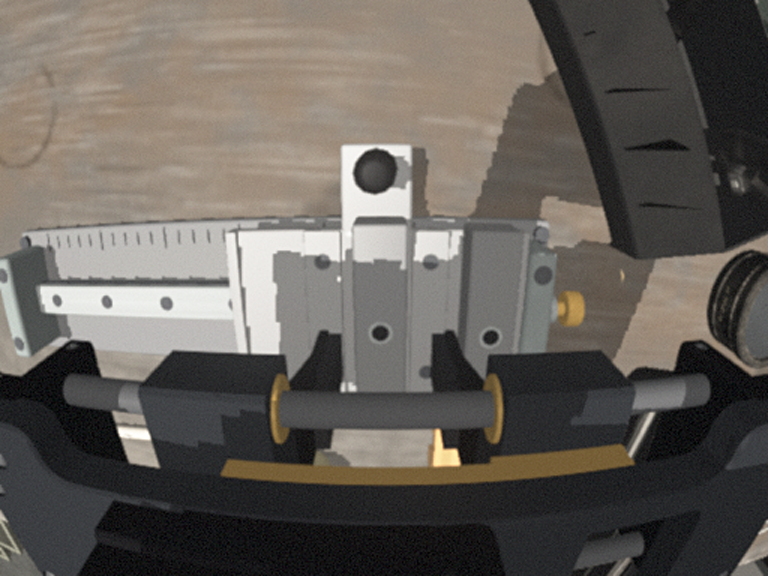

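Picture w26 shows the bar at column 380 and the finger midpoint at 387, so I'll shift -2 mm and go down.

>>> step_arm([
  [0.036,[-0.0022,0,0.005],[0,0,0]],
  [0.036,[0,0,0.015],[0,0,0]],
  [0.036,[0,0,0.012],[0,0,0]],
  [0.036,[0,0,0.004],[0,0,0]],
  [0.036,[0,0,0],[0,0,0]],
  [0.015,[0,0,0],[0,0,0]],
  [0.015,[0,0,0],[0,0,0]],
  [0.015,[0,0,0],[0,0,0]],
])

```text
time: 56.58
tcp_pos: [0.6143, 0.106, 0.0783]
tool_rot: [179.9, 0.0, 95.4]
force: [0.5, 1.0, -0.6]
finger_gap: 0.0234
```

>>> step_arm([
  [0.015,[0,0,0],[0,0,0]],
  [0.015,[0,0,-0.003],[0,0,0]],
  [0.015,[0,0,-0.01],[0,0,0]],
  [0.015,[0,0,-0.02],[0,0,0]],
  [0.015,[0,0,-0.02],[0,0,0]],
  [0.015,[0,0,-0.02],[0,0,0]],
  [0.015,[0,0,-0.01],[0,0,0]],
  [0.015,[0,0,0],[0,0,0]],
])

```text
time: 57.25
tcp_pos: [0.6154, 0.1062, 0.1638]
tool_rot: [179.7, 0.0, 95.3]
force: [0.9, -0.4, -3.6]
finger_gap: 0.0236
```

```bash
python3 - <<'E'
from h import *
go(.5214,-.4027,.058,84.5)
E
```

```text
t 57.25 tcp [0.6154 0.1062 0.1638] rot [1.7967e+02 3.0000e-02 9.5350e+01] gap 0.0236 F [ 0.9 -0.4 -3.6]
delta tool [-0.4978 -0.1416  0.1052] turn [ 0.0058 -0.      0.1893]
```

>>> step_arm([
  [0.015,[-0.018,-0.006,0],[0,0,0]],
  [0.015,[-0.034,-0.01,0],[0,0,0]],
  [0.015,[-0.034,-0.01,0],[0,0,0]],
  [0.015,[-0.034,-0.01,0],[0,0,0]],
  [0.015,[-0.034,-0.01,0],[0,0,0]],
  [0.015,[-0.034,-0.01,0],[0,0,0]],
  [0.015,[-0.034,-0.01,0],[0,0,0]],
  [0.015,[-0.034,-0.01,0],[0,0,0]],
])

```text
time: 57.92
tcp_pos: [0.5604, -0.157, 0.1595]
tool_rot: [-179.9, -0.1, 95.3]
force: [1.5, 0.1, -3.1]
finger_gap: 0.0238
```

>>> step_arm([
  [0.015,[-0.034,-0.01,0],[0,0,0]],
  [0.015,[-0.034,-0.01,0],[0,0,0]],
  [0.015,[-0.034,-0.01,0],[0,0,0]],
  [0.015,[-0.034,-0.01,0],[0,0,0]],
  [0.015,[-0.034,-0.01,0],[0,0,0]],
  [0.015,[-0.034,-0.01,0],[0,0,0]],
  [0.015,[-0.025,-0.006,0],[0,0,0.095]],
  [0.015,[-0.013,0,0],[0,0,0.095]],
])

```text
time: 58.58
tcp_pos: [0.5157, -0.4069, 0.1593]
tool_rot: [-179.9, 0.1, 84.0]
force: [1.0, -0.1, -3.1]
finger_gap: 0.0236
```

>>> step_arm([
  [0.015,[0,0,0.01],[0,0,0]],
  [0.015,[0,0,0.02],[0,0,0]],
  [0.015,[0,0,0.02],[0,0,0]],
  [0.015,[0,0,0.01],[0,0,0]],
  [0.015,[0,0,0],[0,0,0]],
  [0.015,[0,0,0],[0,0,0]],
  [0.015,[0,0,0],[0,0,0]],
  [0.015,[0,0,0],[0,0,0]],
])

```text
time: 59.25
tcp_pos: [0.5184, -0.4034, 0.1019]
tool_rot: [179.9, 0.1, 84.5]
force: [0.2, 0.8, -4.0]
finger_gap: 0.0236
```

```bash
python3 - <<'E'
from h import *
go(.5214,-.4027,.0575,84.5)
f=grab("wrist","w27.png")
ortho(f,.048,.40,.60,-.52,-.27,"o27.png",ppm=2200,grid=.02)
E
```

```text
t 59.25 tcp [ 0.5184 -0.4034  0.1019] rot [1.7989e+02 9.0000e-02 8.4510e+01] gap 0.0236 F [ 0.2  0.8 -4. ]
delta tool [0.001  0.0029 0.0444] turn [0.0019 0.0016 0.0002]
```

View pics/w27.png

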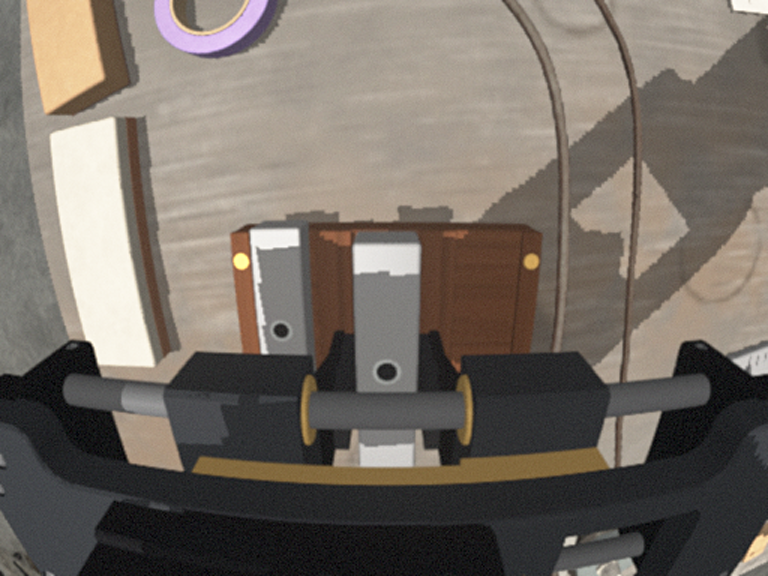

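View pics/o27.png

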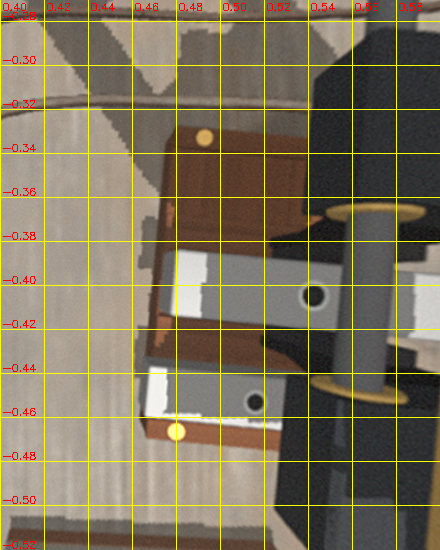

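>>> step_arm([
  [0.015,[0.001,0.003,0.01],[0,0,0]],
  [0.015,[0,0,0.012],[0,0,0]],
  [0.015,[0,0,0.01],[0,0,0]],
  [0.015,[0,0,0.005],[0,0,0]],
  [0.015,[0,0,0.003],[0,0,0]],
  [0.015,[0,0,0.001],[0,0,0]],
  [0.015,[0,0,0.001],[0,0,0]],
  [0.015,[0,0,0.001],[0,0,0]],
])

```text
time: 59.97
tcp_pos: [0.5206, -0.4025, 0.0583]
tool_rot: [180.0, 0.0, 84.5]
force: [-2.2, 1.6, 4.0]
finger_gap: 0.0238
```

>>> step_arm([
  [0.015,[0,0,0.001],[0,0,0]],
  [0.015,[0,0,0],[0,0,0]],
  [0.015,[0,0,0],[0,0,0]],
  [0.015,[0,0,0],[0,0,0]],
  [0.015,[0,0,0],[0,0,0]],
  [0.015,[0,0,0],[0,0,0]],
  [0.015,[0,0,0],[0,0,0]],
  [0.015,[0,0,0],[0,0,0]],
])

```text
time: 60.63
tcp_pos: [0.5206, -0.4025, 0.0583]
tool_rot: [180.0, 0.0, 84.5]
force: [-1.9, 1.9, 5.6]
finger_gap: 0.0237
```

Seated: the force is now upward. I'll release and go for the last bar.

>>> step_arm([
  [0.036,[0,0,0],[0,0,0]],
  [0.036,[0,0,0],[0,0,0]],
  [0.036,[0,0,0],[0,0,0]],
  [0.036,[0,0,-0.01],[0,0,0]],
  [0.036,[0,0,-0.02],[0,0,0]],
  [0.036,[0,0,-0.03],[0,0,0]],
  [0.036,[0,0,-0.03],[0,0,0]],
  [0.036,[0.02,0,-0.02],[0,0,0]],
])

```text
time: 61.3
tcp_pos: [0.5238, -0.3872, 0.1705]
tool_rot: [179.7, 0.4, 84.3]
force: [1.8, -0.6, 1.2]
finger_gap: 0.0356
```

>>> step_arm([
  [0.036,[0.036,0.002,0],[0,0,0]],
  [0.036,[0.038,0.003,0],[0,0,0]],
  [0.036,[0.038,0.003,0],[0,0,0]],
  [0.036,[0.038,0.003,0],[0,0,0]],
  [0.036,[0.038,0.003,0],[0,0,0]],
  [0.036,[0.038,0.003,0],[0,0,0]],
  [0.036,[0.038,0.003,0],[0,0,0]],
  [0.036,[0.038,0.003,0],[0,0,0]],
])

```text
time: 61.97
tcp_pos: [0.5751, -0.0824, 0.1675]
tool_rot: [179.9, 0.0, 84.4]
force: [1.3, -0.6, 0.7]
finger_gap: 0.0362
```

```bash
python3 - <<'E'
from h import *
go(.6118,.158,.17,95.2)
f=grab("side");im=cv2.cvtColor(f["color"],cv2.COLOR_RGB2BGR)[170:370,190:340];cv2.imwrite("pics/s28.png",cv2.resize(im,None,fx=3,fy=3,interpolation=2))
E
```

```text
t 61.97 tcp [ 0.5751 -0.0824  0.1675] rot [1.7991e+02 2.0000e-02 8.4440e+01] gap 0.0362 F [ 1.3 -0.6  0.7]
delta tool [ 0.2429  0.0133 -0.0025] turn [ 0.0015  0.0005 -0.1878]
```

View pics/s28.png

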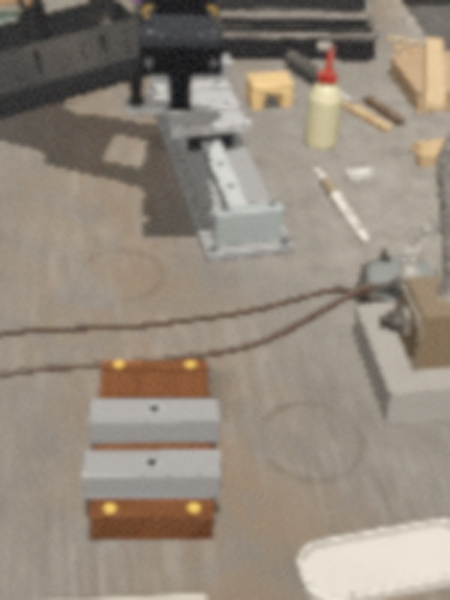

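>>> step_arm([
  [0.036,[0.038,0.002,0],[0,0,0]],
  [0.036,[0.038,0.002,0],[0,0,0]],
  [0.036,[0.038,0.002,0],[0,0,0]],
  [0.036,[0.038,0.002,0],[0,0,0]],
  [0.036,[0.038,0.002,0],[0,0,0]],
  [0.036,[0.032,0.002,0],[0,0,-0.09]],
  [0.036,[0.018,0.005,0],[0,0,-0.098]],
  [0.036,[0,0,0],[0,0,0]],
])

```text
time: 62.68
tcp_pos: [0.6142, 0.1578, 0.1675]
tool_rot: [179.8, -0.1, 95.6]
force: [0.4, -1.6, 0.7]
finger_gap: 0.036
```

>>> step_arm([
  [0.036,[0,0,0.02],[0,0,0]],
  [0.036,[0,0,0.02],[0,0,0]],
  [0.036,[0,0,0],[0,0,0]],
  [0.036,[0,0,0],[0,0,0]],
  [0.036,[0,0,0],[0,0,0]],
  [0.036,[0,0,0],[0,0,0]],
  [0.036,[0,0,0],[0,0,0]],
  [0.036,[0,0,0],[0,0,0]],
])

```text
time: 63.35
tcp_pos: [0.6137, 0.1535, 0.1278]
tool_rot: [179.9, 0.0, 95.2]
force: [-0.2, -0.2, 1.0]
finger_gap: 0.036
```

```bash
python3 - <<'E'
from h import *
go(.612,.157,.078,95.2)
f=grab("wrist","w29.png")
ortho(f,.068,.50,.70,.0,.22,"o29.png",ppm=2500,grid=.02)
E
```

```text
t 63.35 tcp [0.6137 0.1535 0.1278] rot [179.89   0.    95.2 ] gap 0.0360 F [-0.2 -0.2  1. ]
delta tool [ 0.0037 -0.0015  0.0498] turn [0.0019 0.0001 0.    ]
```

View pics/w29.png

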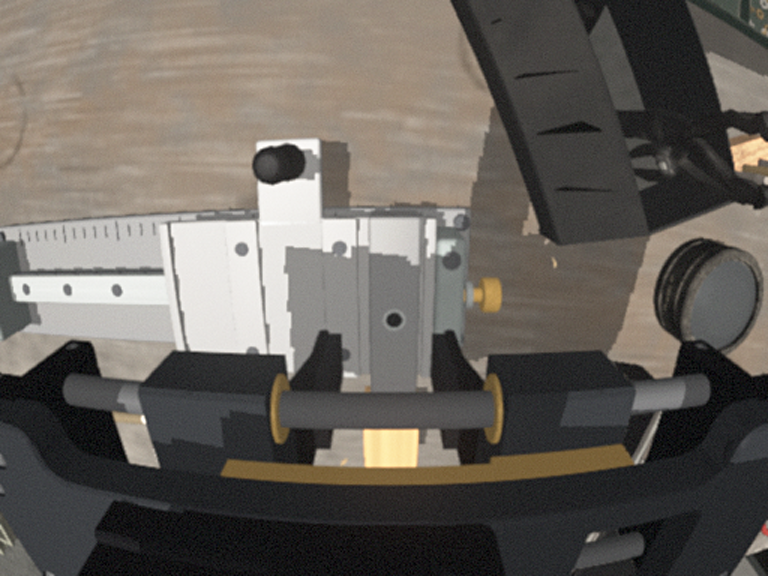

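View pics/o29.png

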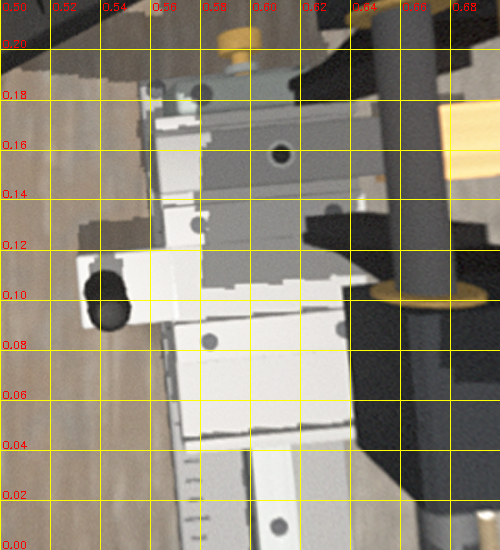

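>>> step_arm([
  [0.036,[0.0033,-0.001,0.005],[0,0,0]],
  [0.036,[0,0,0.02],[0,0,0]],
  [0.036,[0,0,0.015],[0,0,0]],
  [0.036,[0,0,0.007],[0,0,0]],
  [0.036,[0,0,0.0025],[0,0,0]],
  [0.015,[0,0,0],[0,0,0]],
  [0.015,[0,0,0],[0,0,0]],
  [0.015,[0,0,0],[0,0,0]],
])

```text
time: 64.07
tcp_pos: [0.6125, 0.157, 0.078]
tool_rot: [179.9, 0.0, 95.2]
force: [0.2, 0.9, -3.2]
finger_gap: 0.0238
```

>>> step_arm([
  [0.015,[0,0,0],[0,0,0]],
  [0.015,[0,0,-0.003],[0,0,0]],
  [0.015,[0,0,-0.01],[0,0,0]],
  [0.015,[0,0,-0.02],[0,0,0]],
  [0.015,[0,0,-0.02],[0,0,0]],
  [0.015,[0,0,-0.02],[0,0,0]],
  [0.015,[0,0,-0.01],[0,0,0]],
  [0.015,[0,0,0],[0,0,0]],
])

```text
time: 64.73
tcp_pos: [0.6134, 0.1571, 0.1633]
tool_rot: [179.7, 0.0, 95.2]
force: [0.3, -0.3, -4.1]
finger_gap: 0.0237
```

```bash
python3 - <<'E'
from h import *
go(.5264,-.3509,.058,84.5)
E
```

```text
t 64.73 tcp [0.6134 0.1571 0.1633] rot [179.67   0.    95.23] gap 0.0237 F [ 0.3 -0.3 -4.1]
delta tool [-0.4979 -0.1335  0.1046] turn [ 0.0058 -0.0005  0.1872]
```

>>> step_arm([
  [0.015,[-0.018,-0.006,0],[0,0,0]],
  [0.015,[-0.034,-0.009,0],[0,0,0]],
  [0.015,[-0.034,-0.009,0],[0,0,0]],
  [0.015,[-0.034,-0.009,0],[0,0,0]],
  [0.015,[-0.034,-0.009,0],[0,0,0]],
  [0.015,[-0.034,-0.009,0],[0,0,0]],
  [0.015,[-0.034,-0.009,0],[0,0,0]],
  [0.015,[-0.034,-0.009,0],[0,0,0]],
])

```text
time: 65.4
tcp_pos: [0.5649, -0.1055, 0.159]
tool_rot: [-179.9, -0.1, 95.2]
force: [0.5, -0.3, -4.5]
finger_gap: 0.0238
```

>>> step_arm([
  [0.015,[-0.034,-0.009,0],[0,0,0]],
  [0.015,[-0.034,-0.009,0],[0,0,0]],
  [0.015,[-0.034,-0.009,0],[0,0,0]],
  [0.015,[-0.034,-0.009,0],[0,0,0]],
  [0.015,[-0.034,-0.009,0],[0,0,0]],
  [0.015,[-0.034,-0.009,0],[0,0,0]],
  [0.015,[-0.025,-0.005,0],[0,0,0.094]],
  [0.015,[-0.013,0,0],[0,0,0.094]],
])

```text
time: 66.07
tcp_pos: [0.527, -0.3547, 0.1589]
tool_rot: [-179.9, 0.1, 84.0]
force: [0.4, -0.9, -4.9]
finger_gap: 0.0234
```

>>> step_arm([
  [0.015,[0,0,0.01],[0,0,0]],
  [0.015,[0,0,0.02],[0,0,0]],
  [0.015,[0,0,0.02],[0,0,0]],
  [0.015,[0,0,0.01],[0,0,0]],
  [0.015,[0,0,0],[0,0,0]],
  [0.015,[0,0,0],[0,0,0]],
  [0.015,[0,0,0],[0,0,0]],
  [0.015,[0,0,0],[0,0,0]],
])

```text
time: 66.73
tcp_pos: [0.5294, -0.3511, 0.1013]
tool_rot: [179.9, 0.1, 84.5]
force: [-0.1, -0.1, -3.9]
finger_gap: 0.0234
```

```bash
python3 - <<'E'
from h import *
go(.5264,-.3509,.0575,84.5)
f=grab("wrist","w30.png")
ortho(f,.048,.40,.60,-.52,-.27,"o30.png",ppm=2200,grid=.02)
E
```

```text
t 66.73 tcp [ 0.5294 -0.3511  0.1013] rot [1.7989e+02 9.0000e-02 8.4500e+01] gap 0.0234 F [-0.1 -0.1 -3.9]
delta tool [-0.0001 -0.0031  0.0438] turn [0.002  0.0015 0.0001]
```

View pics/w30.png

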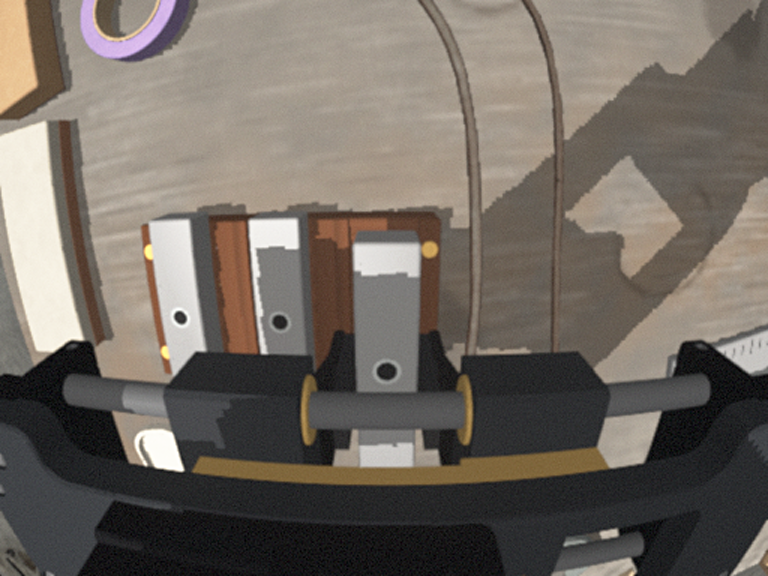

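View pics/o30.png

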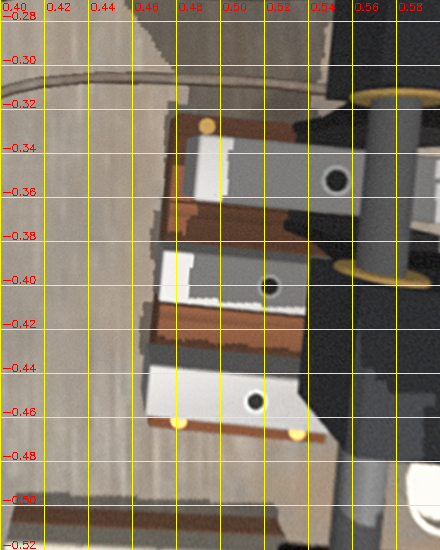

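>>> step_arm([
  [0.015,[0,-0.003,0.01],[0,0,0]],
  [0.015,[0,0,0.012],[0,0,0]],
  [0.015,[0,0,0.01],[0,0,0]],
  [0.015,[0,0,0.005],[0,0,0]],
  [0.015,[0,0,0.003],[0,0,0]],
  [0.015,[0,0,0.001],[0,0,0]],
  [0.015,[0,0,0.001],[0,0,0]],
  [0.015,[0,0,0],[0,0,0]],
])

```text
time: 67.45
tcp_pos: [0.5257, -0.3506, 0.0583]
tool_rot: [180.0, 0.0, 84.5]
force: [0.2, 0.7, -4.8]
finger_gap: 0.0237
```

>>> step_arm([
  [0.015,[0,0,0.001],[0,0,0]],
  [0.015,[0,0,0],[0,0,0]],
  [0.015,[0,0,0],[0,0,0]],
  [0.015,[0,0,0],[0,0,0]],
  [0.015,[0,0,0],[0,0,0]],
  [0.015,[0,0,0],[0,0,0]],
  [0.015,[0,0,0],[0,0,0]],
  [0.015,[0,0,0],[0,0,0]],
])

```text
time: 68.12
tcp_pos: [0.5259, -0.3508, 0.058]
tool_rot: [179.9, 0.0, 84.5]
force: [-1.5, 1.0, 5.8]
finger_gap: 0.0239
```

>>> step_arm([
  [0.036,[0,0,0],[0,0,0]],
  [0.036,[0,0,0],[0,0,0]],
  [0.036,[0,0,0],[0,0,0]],
  [0.036,[0,0,-0.01],[0,0,0]],
  [0.036,[0,0,-0.02],[0,0,0]],
  [0.036,[0,0,-0.03],[0,0,0]],
  [0.036,[0,0,-0.03],[0,0,0]],
  [0.036,[0.02,0,-0.03],[0,0,0]],
])

```text
time: 68.78
tcp_pos: [0.5277, -0.334, 0.1789]
tool_rot: [179.9, 0.2, 84.3]
force: [0.5, -0.1, 0.2]
finger_gap: 0.0362
```

>>> step_arm([
  [0.036,[0.03,0,-0.02],[0,0,0]],
  [0.036,[0.03,0,0],[0,0,0]],
  [0.036,[0.03,0,0],[0,0,0]],
  [0.036,[0.03,0,0],[0,0,0]],
  [0.036,[0,0,0],[0,0,0]],
  [0.036,[0,0,0],[0,0,0]],
  [0.036,[0,0,0],[0,0,0]],
  [0.036,[0,0,0],[0,0,0]],
])

```text
time: 69.45
tcp_pos: [0.5393, -0.2124, 0.1974]
tool_rot: [179.9, 0.1, 84.4]
force: [-0.2, -0.6, -1.1]
finger_gap: 0.0356
```

```bash
python3 - <<'E'
from h import *
go(.5264,-.3509,.0575,84.5)
f=grab("wrist","w31.png")
ortho(f,.048,.40,.62,-.52,-.27,"o31.png",ppm=2200,grid=.02)
ortho(f,.048,.50,.74,.0,.25,"o31c.png",ppm=2200,grid=.02)
f=grab("side");im=cv2.cvtColor(f["color"],cv2.COLOR_RGB2BGR)[150:370,170:340];cv2.imwrite("pics/s31.png",cv2.resize(im,None,fx=2.7,fy=2.7,interpolation=2))
E
```

```text
t 69.45 tcp [ 0.5393 -0.2124  0.1974] rot [1.7995e+02 5.0000e-02 8.4400e+01] gap 0.0356 F [-0.2 -0.6 -1.1]
delta tool [-0.139   0.0005  0.1401] turn [ 0.0009  0.0009 -0.0017]
```

View pics/w31.png

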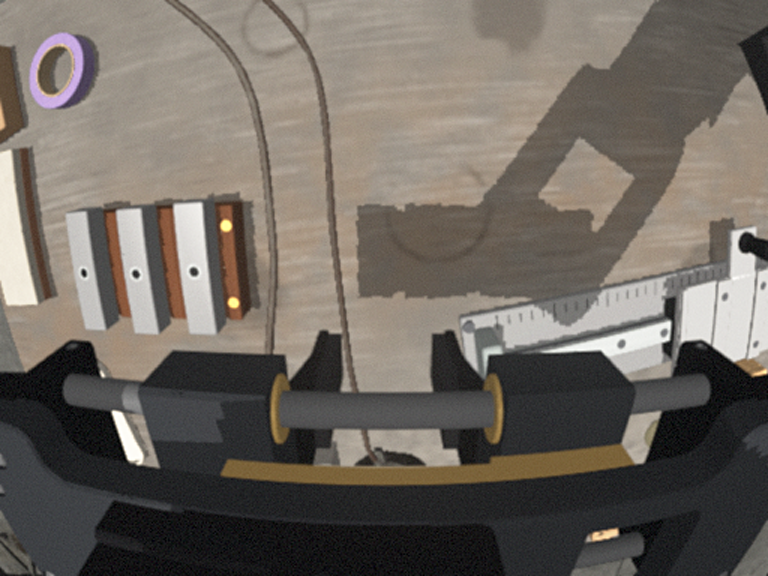

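View pics/o31.png

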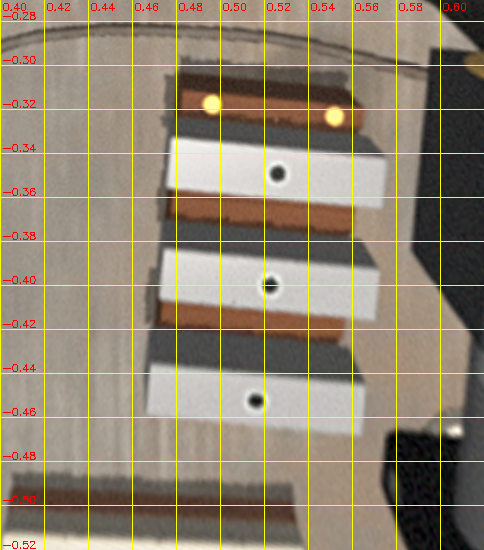

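View pics/s31.png

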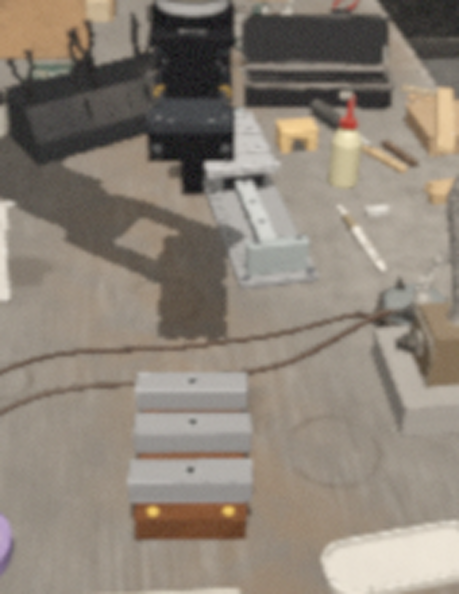

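The bars lie in the three stand grooves. Last check is whether the carriage is still home.

>>> step_arm([
  [0.036,[0.03,0,0],[0,0,0]],
  [0.036,[0.036,0,0],[0,0,0]],
  [0.036,[0.036,0,0],[0,0,0]],
  [0.036,[0.036,0,0],[0,0,0]],
  [0.036,[0.036,0,0],[0,0,0]],
  [0.036,[0.036,0,0],[0,0,0]],
  [0.036,[0.036,0,0],[0,0,0]],
  [0.036,[0,0,0],[0,0,0]],
])

```text
time: 70.22
tcp_pos: [0.5629, 0.0387, 0.1971]
tool_rot: [-180.0, -0.2, 84.7]
force: [0.2, -1.1, 0.2]
finger_gap: 0.0355
```

>>> step_arm([
  [0.036,[0,0,0],[0,0,0]],
  [0.036,[0,0,0],[0,0,0]],
  [0.036,[0,0,0],[0,0,0]],
  [0.036,[0,0,0],[0,0,0]],
  [0.036,[0,0,0],[0,0,0]],
  [0.036,[0,0,0],[0,0,0]],
  [0.036,[0,0,0],[0,0,0]],
  [0.036,[0,0,0],[0,0,0]],
])

```text
time: 70.88
tcp_pos: [0.5628, 0.0333, 0.1972]
tool_rot: [-180.0, -0.0, 84.4]
force: [-0.5, -0.2, 0.0]
finger_gap: 0.0362
```

```bash
python3 - <<'E'
from h import *
go(.5264,-.3509,.0575,84.5)
f=grab("wrist","w32.png")
ortho(f,.048,.50,.74,.0,.22,"o32.png",ppm=2500,grid=.02)
E
```

```text
t 70.88 tcp [0.5628 0.0333 0.1972] rot [-180.     -0.     84.41] gap 0.0362 F [-0.5 -0.2  0. ]
delta tool [-0.3859  0.0012  0.1397] turn [-0.     -0.     -0.0015]
```

View pics/w32.png

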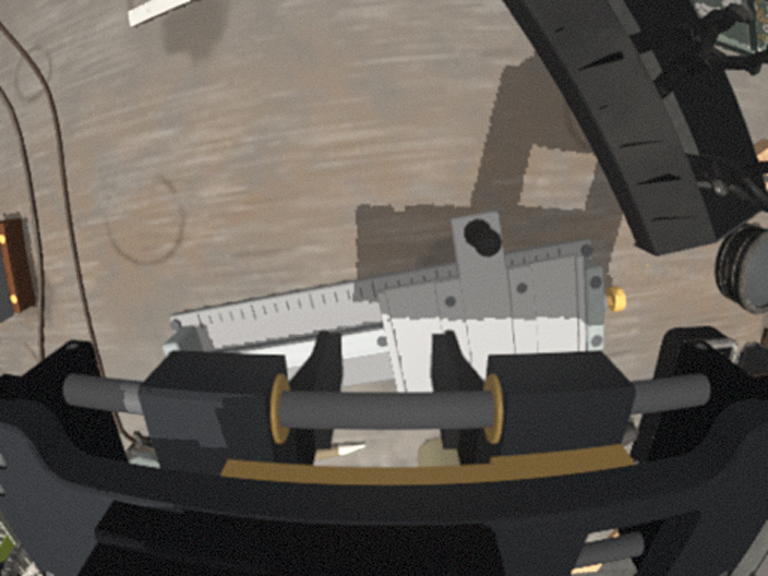

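View pics/o32.png

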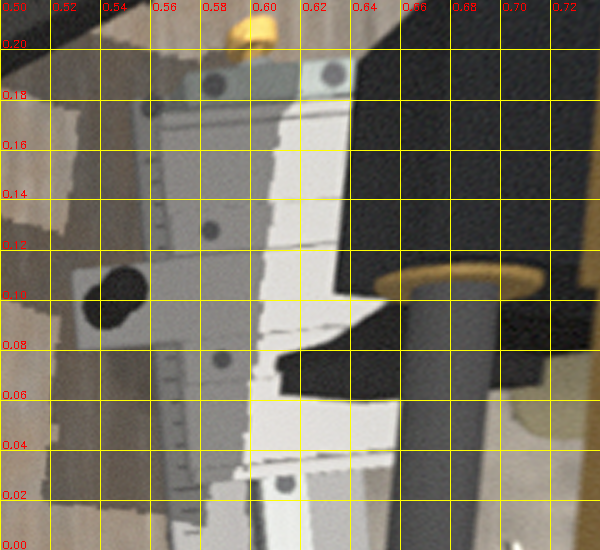

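```bash
python3 -c "
from rig import arm
print(arm.sign_off(),arm.get_obs()['time'])"
```

```text
the job is handed in; nothing more can be done
the job is handed in; nothing more can be done
```

I did the whole job in order and handed it in at about 71 s of the 210 s allowed. No verdict is reported, so what follows is from my own checks.

- **Packing block:** I lifted it off the rail and set it on the bench behind the guide. It was still upright there in the later side pictures.
- **Empty stroke:** I pushed the carriage slowly to the far stop and back home. The push force rose to 17 N at the far stop and 9 N at home, and the distance travelled agreed with 160 mm. It ran at about 3–4 N between the stops, with no sticky spot noticed.
- **Loaded stroke:** all three bars lay in their own grooves on the carriage. I ran it to the far stop (12 N) and back home (8.5 N), again at about 2–4 N in between.
- **Last look:**
  - **Bars:** all three lie flat in separate grooves of the stand, their centres within about 2 mm of the groove middles.
  - **Carriage:** its screw marks are within 1 mm of where they were when it first came home.
  - **Robot:** the gripper is clear of everything.

No check failed, and I saw no bar knocked aside and no slackened grip. I judged the loupe, bottle and pencil by eye only and saw none of them move.

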